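Blank off the spare port of the air manifold

ROBOT

A 6-joint arm with a two-finger parallel gripper is mounted at the origin on a cart in front of the work surface, level with it; the furniture and walls round the work are solid. World frame = base frame: x ahead of the robot, y to its left, z up, the work surface at z = 0. Lengths are in m, angles in rad, forces in N, time in s.
With the tool pointing down it reaches from about 0.4 to 0.825 m from the base axis. Payload 7 kg.
Tool frame: the origin (TCP) lies midway between the tips of the shut fingers; the grasp point (between the pads) lies 19 mm behind it (grip_depth is the distance from the TCP to the grasp point, in m); z points along the fingers, y is the line along which they close (so a half turn about z gives the same grasp; the last joint's range is limited). The gripper opens to 85 mm and grips with 20 to 120 N. Pads are 22 mm wide; open, the fingers measure 114 mm over their backs; the gripper's body (76 mm by 85 mm) begins 54 mm behind the grasp point. The pads swing forward as they close: fully open they stand 13 mm farther back than shut.
Start: joints at [-0.817, 0.359, 0.012, 0, -1.224, -0.288], TCP at [0.303, -0.603, 0.231] pointing down, gripper open.
Joint ranges: [-3.07, 3.07], [-1.43, 2.12], [-1.02, 1.25], [-3.03, 1.67], [-3.05, -0], [-3.03, 3.03]. Speed limits (rad/s): [2.39, 2.39, 3.01, 3.14, 3.14, 3.14].

INTERFACE

Orientations are given as a unit quaternion [x, y, z, w].
In Python, from plant import * gives the robot as it stands.
- The arm moves only by the tool send_rows, never from a script. Its argument "steps" is a list of rows, each an object of numbers: "dx", "dy", "dz": the shift along the tool's x, y, z in units of 30 mm (1.0 is 30 mm); "rx", "ry", "rz": the turn, a rotation vector about the tool's x, y, z in units of 5 degrees (1.0 is 5 degrees); "grip": the closure, from -1 (fully open) to 1 (shut). In form: [{"dx": .., "dy": .., "dz": .., "rx": .., "ry": .., "rz": .., "grip": ..}, ...]. A call has 1 to 20 rows; each row is the pose to reach, as a shift and turn from the pose commanded when the call began, along the tool's axes at that moment; what a row does not reach only later rows make up. A row lasts 1/12 s, in which the tool goes at most 41.7 mm and 7.16 degrees, less where a joint would pass 70% of its speed; a pose out of reach is approached as far as the arm can. A call with a gripper value outside its range is refused whole. The fingers move at their own pace and stop on an object; "squeeze" is the grip in N (left out, the last holds). Time passes only in rows, so rows that repeat a pose let the fingers close. It gives the time, the measured TCP pose, the force, the opening and the grip force at its end, in the units of the state.
- state(): the state, without advancing time (a new reading comes with each control period).
- camera(name): name is "scene" or "top"; returns the picture (400x640x3 uint8, red, green, blue); there is no depth.
- camera_params(name): a dict with "mtx" (3x3 intrinsics, pixels), "T" (4x4, takes a point from camera to world coordinates). Camera axes: x right, y up, looking along -z (the intrinsics and any distortion apply to the point x, -y, -z); pixel columns grow to the right and rows downward; lengths in m; the calibration is good to about 2 mm. A picture is of the moment at which its call begins. camera_params takes no time and is no camera call.
- hand_in(): hands the job in; it is judged then, once.
The state is a dict: "clock": time; "q": joint angles; "joint_velocities": joint speeds; "effort": joint torques, N m; "tcp_pos": TCP position; "eef_rot": TCP orientation; "wrist_force": force on the tool from outside, world axes, zero at the start; "ft_torque": the same for the moment, N m; "finger_gap": finger opening in m; "finger_force": force on a finger pad.
Only numpy, scipy, OpenCV 4.12 (cv2) and the standard library are available. Lean on these libraries where they do the work, as an engineer would, in place of code of your own. Each camera call takes 0.05 s, during which the arm holds its last target. There are 200 camera calls.

TASK

Blank off the open port of the air manifold on the bench: first turn the red lever fully across the pipe to shut off the air, then take the blue-tabbed plug from the wooden rack and push it down the port, through the gripping jaws, until it bottoms, with the orange band on its stem at the collar, and hold it pressed firmly there for a moment (some 15 N, never over 25 N). Only then let go and turn the lever fully back in line with the pipe; leave the other things where they are.

Things in the scene. Friction and masses are not known exactly. Their poses are not given: they have to be found in the camera images.
- manifold: Aluminium air manifold fixed to the bench, its block 50 mm wide (x), 120 mm long (y = -40 to +80 mm), top face at 50 mm. Origin: on the bench; z up. At y = +114 mm a pressure gauge, 50 mm high; at y = -40 to -122 mm a brass ball valve and a steel pipe that goes down through the bench, up to 52 mm high, under the lever.
- port_mouth (a point): Centre of the open port's mouth, level with the upper face of the black collar (27 mm across, 10 mm high) on the manifold's top, 60 mm above the bench; axes as the manifold. The port is a blind hole straight down, 17 mm wide in the collar, 16 mm below. Its firm bottom lies 26 to 34 mm below the mouth: this differs from piece to piece and cannot be seen.
- port_jaws (a point): Centre of the four small spring-loaded gripping jaws inside the port, 14 mm below its mouth. Spreading them with the plug's nose takes 7 to 12 N of push, which can be mistaken for the bottom; sliding on through them takes 3 to 5 N. They then hold the plug by friction. Below them the plug slides freely on to the bottom, which is hard.
- plug: Blanking plug, 77 mm tall, 35 to 70 g, upright in one of the rack's holes. Origin: centre of the stem's lower end; z up along it. Grey stem 14 mm in diameter, 42 mm long, rounded over the last 8 mm to a flat end 8 mm wide; orange band round it from 25 to 35 mm above the origin; blue flange 23 mm wide from 42 to 47 mm; blue grip tab above.
- plug_band (a point): Middle of the plug's orange band, on its axis, 30 mm above its lower end. With the plug's nose on the bottom of the port, some part of the band (10 mm tall) is level with the collar's upper face; if the whole band stands clear above the collar, the plug is only in the jaws and not home.
- plug_tab (a point): Centre of the plug's grip tab, on its axis, 61.5 mm above its lower end. The tab is 16 mm thick along the plug's x (pinch it that way), 30 mm wide along its y, 31 mm tall.
- valve_lever (a joint): Quarter-turn lever of the ball valve, rad: 0 = in line with the pipe (points to the manifold's -y), air on; 1.571 = across it (points to the manifold's -x), air shut off. It has stops at both ends, turns clockwise seen from above to shut, and stays where it is left; it takes about 2 N at the red sleeve.
- valve_axis (a point): Point on the lever's upright turning axis, 58 mm above the bench.
- lever_grip (a point): Centre of the lever's red sleeve, 75 mm from the turning axis, about 54 mm above the bench. The sleeve is 60 mm long along the lever, 18 mm wide, 16 mm high; it turns with the lever.
- fitting_rack: Wooden block fixed to the bench, 52 x 160 x 30 mm, with three round holes 17 mm wide and 22 mm deep in a row along its y, at -55, 0 and +55 mm. Origin: centre of its underside. The plug, the silencer and the barb fitting stand in the holes in any order.
- silencer: Bystander: brass fitting with a copper-coloured round dome, 24 mm wide, 64 mm tall, standing in the rack. Origin: its lower end.
- barb_fitting: Bystander: brass fitting with a ribbed spigot, 23 mm wide, 57 mm tall, standing in the rack. Origin: its lower end.
- resin_cup: Bystander: off-white mixing cup, 80 mm wide, 85 mm tall, behind the manifold. Origin: centre of its underside.
- sanding_block: Bystander: blue sanding block, 66 x 118 x 47 mm, to the right of the manifold. Origin: centre of its underside.

How it is judged:
On the way, in this order (a step that is already met when the one before it is completed fails the run):
1. the air is shut off: the lever stands across the pipe (joint over 1.45 rad), the plug still out of the port (value of joint valve_lever above 1.45 rad and (z of plug in the frame of port_mouth above 0 m or horizontal distance between plug and port_mouth above 0.03 m)), for 0.1 s.
2. with the air off, the plug is pressed on the bottom of the port with at least 8 N, its band at the collar (value of joint valve_lever above 1.4 rad and z of plug in the frame of port_mouth below -0.0255 m and horizontal distance between plug and port_mouth below 0.004 m and contact force between plug and port_bottom_c0 above 8 N), for 0.4 s.
At the end, for the whole second after the job is handed in: The plug stands in the port, let go and at rest, upright within 0.12 rad, its nose within 1.5 mm of the port's bottom (25.5 to 35.5 mm of its stem below the collar's upper face, within 4 mm of the port's axis), and the lever is back in line with the pipe (joint under 0.1 rad) (z of plug in the frame of port_mouth between -0.0355 and -0.0255 m and horizontal distance between plug and port_mouth below 0.004 m and angle between plug's own z axis and vertical below 0.12 rad and value of joint valve_lever below 0.1 rad and linear speed of plug below 0.02 m/s and distance between plug and port_bottom_c0 below 0.0035 m); the robot touches nothing.
It fails at once if the plug is pushed too hard into the port: its contact forces on the manifold, the jaws' sideways grip of about 10 N included, pass 36 N (contact force between plug and manifold above 36 N).
It fails at once if the lever is off its shut position (under 1.3 rad) while the plug stands part-way in the port (5 to 24.5 mm deep) (horizontal distance between plug and port_mouth below 0.005 m and z of plug in the frame of port_mouth between -0.0245 and -0.005 m and value of joint valve_lever below 1.3 rad).
It fails at once if another fitting is moved more than 20 mm (distance of any of silencer, barb_fitting from where it was at the start of the episode above 0.02 m).
It fails at once if the cup or the sanding block is moved more than 20 mm (distance of any of resin_cup, sanding_block from where it was at the start of the episode above 0.02 m).
It also fails if it takes over 72 s, if anything falls off the work surface, if the arm or the gripper's body presses on something with over 40 N, if the wrist force passes 120 N, or if a joint passes its speed limit or range.

## Working session

There is one attempt and no reset: what is moved stays moved. The work goes in short steps, Python scripts to look and compute and a tool call to move; the robot and the scene stay as the last step left them, time stands still between calls to the robot, and variables do not carry over. Pictures are saved under pics/ and viewed, at most 10 in all, crops included, and the job is handed in when it is done.

Besides the shell and the picture viewer there is one more tool, called after ">>>" as name(argument=value, ...), one argument or row to a line, values as JSON. send_rows: Moves the arm, as the interface text tells. Its arguments: {"type":"object","properties":{"steps":{"type":"array","items":{"type":"object","properties":{"dx":{"type":"number"},"dy":{"type":"number"},"dz":{"type":"number"},"rx":{"type":"number"},"ry":{"type":"number"},"rz":{"type":"number"},"grip":{"type":"number"}}}},"squeeze":{"type":"number"}},"required":["steps"]}

```bash
mkdir -p pics; ls; python3 - <<'E'
from plant import *
import cv2
for n in ("scene","top"):
    p=camera_params(n); print(n,p["mtx"].tolist(),p["T"].round(4).tolist(),[k for k in p])
    cv2.imwrite(f"pics/{n}0.png",camera(n)[:,:,::-1])
print(state())
E
```

```text
pics
scene [[389.6176116073755, 0.0, 329.7088039246379], [0.0, 389.6176116073755, 192.67970406206197], [0.0, 0.0, 1.0]] [[-0.8943, 0.2226, -0.3882, 0.2057], [-0.4471, -0.4788, 0.7555, 0.7335], [-0.0177, 0.8492, 0.5278, 0.6652], [0.0, 0.0, 0.0, 1.0]] ['mtx', 'T']
top [[408.6337197506003, 0.0, 315.48649244798094], [0.0, 408.6337197506003, 199.84950211693143], [0.0, 0.0, 1.0]] [[0.0238, 0.9942, -0.1046, 0.4723], [-0.9997, 0.0232, -0.0077, -0.1246], [-0.0052, 0.1047, 0.9945, 1.3553], [0.0, 0.0, 0.0, 1.0]] ['mtx', 'T']
{'clock': 0.1, 'q': array([-8.16909794e-01,  3.59310910e-01,  1.11393928e-02, -3.00913983e-04,
       -1.22410417e+00, -2.88104409e-01]), 'joint_velocities': array([ 2.58693700e-03, -9.87713745e-04,  6.82174776e-04,  8.57573501e-04,
       -8.84839718e-04, -5.39817660e-05]), 'effort': array([-6.73061586e-04, -5.84765625e+01,  2.94108921e+01,  6.95455089e+00,
       -3.18018880e-03, -5.53159694e-06]), 'tcp_pos': array([ 0.30293492, -0.60271425,  0.23045674]), 'eef_rot': array([-2.30741585e-01,  9.73014776e-01,  7.11955657e-04, -2.45472569e-04]), 'wrist_force': array([ 0.43127523,  0.23166151, -0.66403598]), 'ft_torque': array([0.06926639, 0.05645275, 0.0186069 ]), 'finger_force': 0.0, 'finger_gap': 0.08518950955005423}
```

View pics/scene0.png

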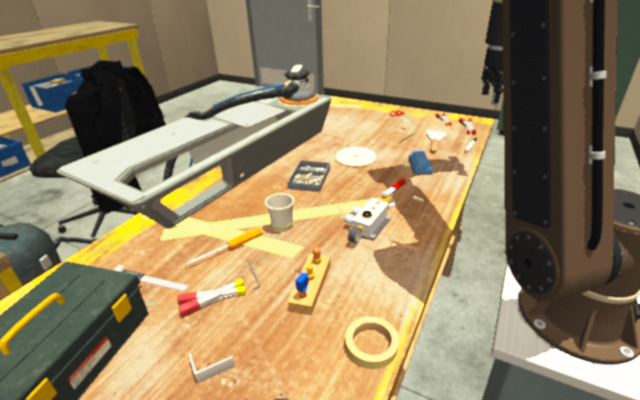

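View pics/top0.png

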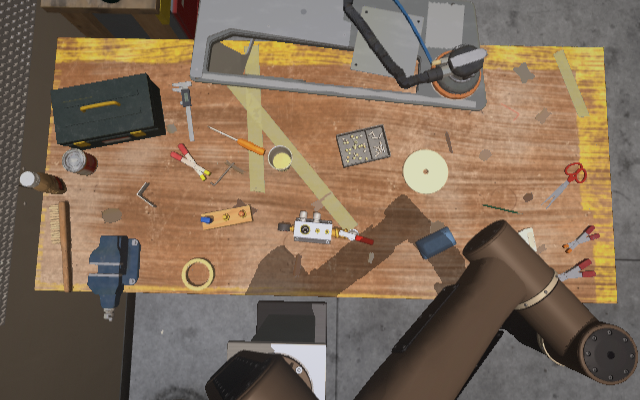

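The top view shows the manifold at about (313,230), the lever at (360,239), and the rack at (228,216) with the blue plug at its left end (207,219). In the scene view the plug is at (302,284) and the port at (367,213). Next I'll take enlarged crops.

```bash
python3 - <<'E'
import cv2,numpy as np
t=cv2.imread("pics/top0.png")[195:260,190:390]; s=cv2.imread("pics/scene0.png")[170:320,270:420]
a=cv2.resize(t,None,fx=4,fy=4,interpolation=cv2.INTER_CUBIC)
for i in range(0,200,20): cv2.putText(a,str(190+i),(i*4,10),0,.35,(255,255,255),1);cv2.line(a,(i*4,12),(i*4,18),(255,255,255),1)
for i in range(5,65,10): cv2.putText(a,str(195+i),(0,i*4+4),0,.35,(255,255,255),1)
cv2.imwrite("pics/c1.png",a)
b=cv2.resize(s,None,fx=4,fy=4,interpolation=cv2.INTER_CUBIC)
for i in range(0,150,10): cv2.putText(b,str(270+i),(i*4,10),0,.35,(255,255,255),1);cv2.line(b,(i*4,12),(i*4,18),(255,255,255),1);cv2.putText(b,str(170+i),(0,i*4+4),0,.35,(255,255,255),1)
cv2.imwrite("pics/c2.png",b)
E
```

```text
(no output)
```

View pics/c1.png

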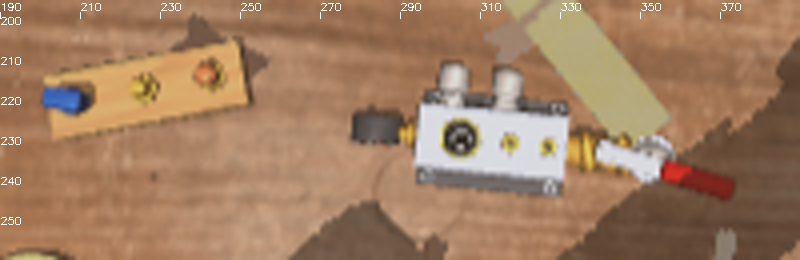

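View pics/c2.png

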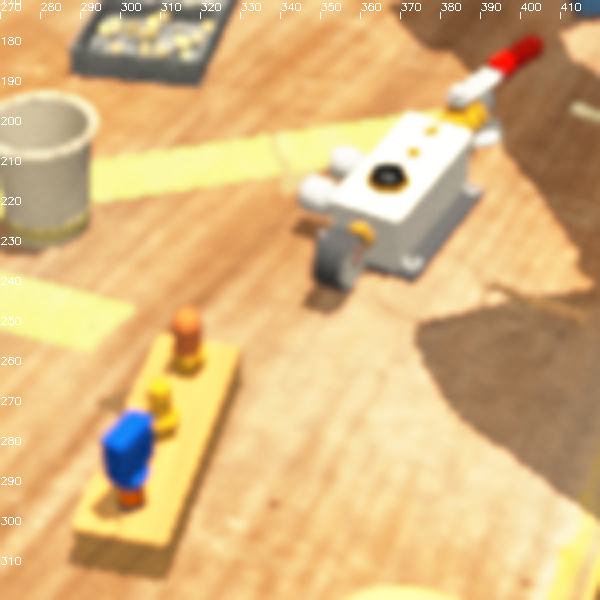

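The top crop shows the port at crop (459,138), the sleeve at (698,180), the valve hub near (608,153), the plug tab at (65,99), and the rack corners. In the scene crop the port is at (388,176), the sleeve at (516,57), and the tab top at (128,418).

```bash
cat > h.py <<'E'
from plant import *
import numpy as np, cv2
P={n:camera_params(n) for n in ("scene","top")}
def ray(n,uv):
    p=P[n];d=np.linalg.inv(p["mtx"])@[uv[0],uv[1],1];d=p["T"][:3,:3]@[d[0],-d[1],-d[2]];return p["T"][:3,3],d/np.linalg.norm(d)
def atz(n,uv,z):
    o,d=ray(n,uv);return o+d*(z-o[2])/d[2]
def tri(a,b):
    A=[];B=[]
    for o,d in (ray("top",a),ray("scene",b)):
        M=np.eye(3)-np.outer(d,d);A.append(M);B.append(M@o)
    x=np.linalg.lstsq(np.vstack(A),np.hstack(B),rcond=None)[0];return x.round(4),np.round(np.linalg.norm(A[0]@x-B[0])*2,4)
T=lambda x,y:(190+(x+.5)/4-.5,195+(y+.5)/4-.5)
S=lambda x,y:(270+(x+.5)/4-.5,170+(y+.5)/4-.5)
def proj(n,x):
    p=P[n];c=np.linalg.inv(p["T"])@[*x,1];u=p["mtx"]@[c[0],-c[1],-c[2]];return (u[:2]/u[2])
E
python3 - <<'E'
from h import *
for k,a,b in [("port",T(459,138),S(388,176)),("sleeve",T(698,180),S(516,57)),("tab",T(65,99),S(128,418)),("screw",T(548,147),S(432,131))]:
    print(k,*tri(a,b))
print("port60",atz("top",T(459,138),.06),atz("scene",S(388,176),.06))
print("sleeve",atz("top",T(698,180),.058),atz("scene",S(516,57),.06))
print("hub",atz("top",T(608,153),.058))
print("gauge,pipe",atz("top",T(375,127),.05),atz("top",T(655,150),.05))
c=[atz("top",T(*q),.03) for q in ((43,77),(238,41),(249,103),(54,138))];print("rack",np.round(c,4),np.mean(c,0))
c=[atz("scene",S(*q),.03) for q in ((238,345),(165,340),(75,528),(165,545))];print("racks",np.round(c,4),np.mean(c,0))
c=[atz("top",T(*q),.05) for q in ((422,102),(566,110),(563,182),(416,178))];print("man",np.round(c,4))
print("tabtop",atz("top",T(65,99),.075),atz("scene",S(128,418),.085))
E
```

```text
port [ 0.5141 -0.0818  0.0578] 0.0012
sleeve [ 0.4856 -0.2714  0.0569] 0.001
tab [0.5371 0.224  0.0898] 0.0011
screw [ 0.5088 -0.1525  0.0537] 0.0012
port60 [ 0.51462028 -0.08166576  0.06      ] [ 0.51241866 -0.07907506  0.06      ]
sleeve [ 0.48607109 -0.27114469  0.058     ] [ 0.48365156 -0.26641978  0.06      ]
hub [ 0.50563715 -0.19976966  0.058     ]
gauge,pipe [ 0.52211635 -0.01408917  0.05      ] [ 0.5091099  -0.23758125  0.05      ]
rack [[0.5571 0.259  0.03  ]
 [0.5902 0.1015 0.03  ]
 [0.5399 0.0905 0.03  ]
 [0.5078 0.2475 0.03  ]] [0.54875935 0.17463348 0.03      ]
racks [[0.543  0.0871 0.03  ]
 [0.5857 0.1023 0.03  ]
 [0.5558 0.2557 0.03  ]
 [0.5068 0.2451 0.03  ]] [0.54783761 0.17255731 0.03      ]
man [[ 0.5429 -0.051   0.05  ]
 [ 0.5393 -0.1661  0.05  ]
 [ 0.482  -0.1649  0.05  ]
 [ 0.4824 -0.048   0.05  ]]
tabtop [0.53734617 0.22780722 0.075     ] [0.54036804 0.21989682 0.085     ]
```

```bash
cat >> h.py <<'E'
from scipy.spatial.transform import Rotation as R
def mv(*targets):
    """targets (x,y,z,yaw_of_tool_y_deg or None): print units from current pose"""
    s=state();r=R.from_quat(s["eef_rot"]).as_matrix();yaw=np.degrees(np.arctan2(r[1,1],r[0,1]))
    print("t",s["clock"],"tcp",s["tcp_pos"].round(4),"yaw",yaw.round(2),"F",s["wrist_force"].round(1),"gap",round(s["finger_gap"],4),"ff",round(s["finger_force"],1),"q6",s["q"][5].round(2))
    for x,y,z,a in targets:
        d=r.T@(np.array([x,y,z])-s["tcp_pos"])/.03
        rv=[0,0,0] if a is None else np.degrees(R.from_matrix(r.T@np.array([[np.sin(np.radians(a)),np.cos(np.radians(a)),0],[-np.cos(np.radians(a)),np.sin(np.radians(a)),0],[0,0,-1]])).as_rotvec())/5
        print("d",np.round(d,2).tolist(),"r",np.round(rv,2).tolist())
E
python3 - <<'E'
from h import *
mv((.4856,-.2714,.12,163.7),(.4856,-.2714,.036,163.7))
import itertools
from scipy.optimize import minimize
masks={}
for n in P:
    im=cv2.imread(f"pics/{n}0.png");h=cv2.cvtColor(im,cv2.COLOR_BGR2HSV)
    m=((h[...,0]>100)&(h[...,0]<125)&(h[...,1]>150)).astype(np.uint8)
    c=proj(n,(.537,.2265,.07)).round().astype(int);k=np.zeros_like(m);k[c[1]-18:c[1]+18,c[0]-18:c[0]+18]=1
    masks[n]=m*k;print(n,masks[n].sum(),c)
def ren(n,x,y,yaw):
    M=np.zeros((1600,2560),np.uint8);cs,sn=np.cos(yaw),np.sin(yaw)
    def hull(pts):
        q=np.array([proj(n,p) for p in pts]);q=(q+.5)*4-.5
        cv2.fillConvexPoly(M,cv2.convexHull(q.round().astype(np.int32)),1)
    hull([(x+a*cs-b*sn,y+a*sn+b*cs,z) for a in(-.008,.008) for b in(-.015,.015) for z in(.054,.085)])
    hull([(x+.0115*np.cos(t),y+.0115*np.sin(t),z) for t in np.arange(0,6.3,.3) for z in(.05,.055)])
    return cv2.resize(M.astype(np.float32),(640,400),interpolation=cv2.INTER_AREA)
def cost(p):return sum(np.abs(ren(n,*p)-masks[n]).sum() for n in P)
res=[]
for yaw in np.radians(np.arange(-90,90,10)):
    r=minimize(lambda p:cost((p[0]/1000,p[1]/1000,p[2])),(537,226.5,yaw),method="Nelder-Mead",options=dict(initial_simplex=[(537,226.5,yaw),(541,226.5,yaw),(537,230,yaw),(537,226.5,yaw+.15)],maxiter=40))
    res.append((r.fun,r.x))
for f,x in sorted(res,key=lambda t:t[0])[:5]:print(round(f,1),x.round(1)[:2],np.degrees(x[2]).round(1))
E
```

```text
t 0.1 tcp [ 0.3029 -0.6027  0.2305] yaw 116.68 F [ 0.4  0.2 -0.7] gap 0.0852 ff 0.0 q6 -0.29Traceback (most recent call last):
  File "<stdin>", line 2, in <module>
  File "h.py", line 24, in mv
    rv=[0,0,0] if a is None else np.degrees(R.from_matrix(r.T@np.array([[np.sin(np.radians(a)),np.cos(np.radians(a)),0],[-np.cos(np.radians(a)),np.sin(np.radians(a)),0],[0,0,-1]])).as_rotvec())/5
                                            ~~~~~~~~~~~~~^^^^^^^^^^^^^^^^^^^^^^^^^^^^^^^^^^^^^^^^^^^^^^^^^^^^^^^^^^^^^^^^^^^^^^^^^^^^^^^^^^^^^^^^^^^^^^^^^^^^^^^^^^^^^^^^^^^^^^^^^^^
  File "scipy/spatial/transform/_rotation.pyx", line 1143, in scipy.spatial.transform._rotation.Rotation.from_matrix
ValueError: Non-positive determinant (left-handed or null coordinate frame) in rotation matrix 0: [[-6.81761993e-01  7.31574031e-01 -1.49141319e-04]
 [ 7.31573370e-01  6.81761071e-01 -1.49876821e-03]
 [ 9.94781153e-04  1.13091102e-03  9.99998866e-01]].
```

```bash
sed -i 's/\[\[np.sin(np.radians(a)),np.cos(np.radians(a)),0\],\[-np.cos/[[-np.sin(np.radians(a)),np.cos(np.radians(a)),0],[np.cos/' h.py
cat > fit.py <<'E'
from h import *
from scipy.optimize import minimize
masks={}
for n in P:
    im=cv2.imread(f"pics/{n}0.png");h=cv2.cvtColor(im,cv2.COLOR_BGR2HSV)
    m=((h[...,0]>100)&(h[...,0]<125)&(h[...,1]>150)).astype(np.uint8)
    c=proj(n,(.537,.2265,.07)).round().astype(int);k=np.zeros_like(m);k[c[1]-18:c[1]+18,c[0]-18:c[0]+18]=1
    masks[n]=m*k;print(n,masks[n].sum(),c)
def ren(n,x,y,yaw):
    M=np.zeros((1600,2560),np.uint8);cs,sn=np.cos(yaw),np.sin(yaw)
    def hull(pts):
        q=np.array([proj(n,p) for p in pts]);q=(q+.5)*4-.5
        cv2.fillConvexPoly(M,cv2.convexHull(q.round().astype(np.int32)),1)
    hull([(x+a*cs-b*sn,y+a*sn+b*cs,z) for a in(-.008,.008) for b in(-.015,.015) for z in(.054,.085)])
    hull([(x+.0115*np.cos(t),y+.0115*np.sin(t),z) for t in np.arange(0,6.3,.3) for z in(.05,.055)])
    return cv2.resize(M.astype(np.float32),(640,400),interpolation=cv2.INTER_AREA)
def cost(p):return sum(np.abs(ren(n,*p)-masks[n]).sum() for n in P)
res=[]
for yaw in np.radians(np.arange(-90,90,15)):
    r=minimize(lambda p:cost((p[0]/1000,p[1]/1000,p[2])),(537,226.5,yaw),method="Nelder-Mead",options=dict(initial_simplex=[(537,226.5,yaw),(541,226.5,yaw),(537,230,yaw),(537,226.5,yaw+.15)],maxiter=40))
    res.append((r.fun,r.x))
for f,x in sorted(res,key=lambda t:t[0])[:5]:print(round(f,1),x.round(1)[:2],np.degrees(x[2]).round(1))
E
python3 -c "
from h import *
mv((.4856,-.2714,.12,163.7),(.4856,-.2714,.036,163.7))"; python3 fit.py
```

```text
t 0.1 tcp [ 0.3029 -0.6027  0.2305] yaw 116.68 F [ 0.4  0.2 -0.7] gap 0.0852 ff 0.0 q6 -0.29
d [-10.4, 7.13, 3.69] r [0.02, 0.01, -9.4]
d [-10.4, 7.12, 6.49] r [0.02, 0.01, -9.4]
scene 148 [302 282]
top 36 [207 220]
108.9 [537.9 225.8] 19.8
109.1 [537.9 225.7] 20.1
109.9 [538.4 225. ] 21.6
110.7 [537.5 226. ] 22.2
112.0 [538.1 225.1] 19.7
```

>>> send_rows(
  steps=[
    {"dx": -5,"dy": 3.5,"dz": 1,"rz": -4.5,"grip": 0.1},
    {"dx": -10.4,"dy": 7.12,"dz": 3,"rz": -9.4,"grip": 0.1},
    {"dx": -10.4,"dy": 7.12,"dz": 3.7,"rz": -9.4,"grip": 0.1},
    {"dx": -10.4,"dy": 7.12,"dz": 3.7,"rz": -9.4,"grip": 0.1},
    {"dx": -10.4,"dy": 7.12,"dz": 3.7,"rz": -9.4,"grip": 0.1},
    {"dx": -10.4,"dy": 7.12,"dz": 3.7,"rz": -9.4,"grip": 0.1},
    {"dx": -10.4,"dy": 7.12,"dz": 3.7,"rz": -9.4,"grip": 0.1},
    {"dx": -10.4,"dy": 7.12,"dz": 3.7,"rz": -9.4,"grip": 0.1},
    {"dx": -10.4,"dy": 7.12,"dz": 3.7,"rz": -9.4,"grip": 0.1},
    {"dx": -10.4,"dy": 7.12,"dz": 3.7,"rz": -9.4,"grip": 0.1},
    {"dx": -10.4,"dy": 7.12,"dz": 3.7,"rz": -9.4,"grip": 0.1},
    {"dx": -10.4,"dy": 7.12,"dz": 3.7,"rz": -9.4,"grip": 0.1},
    {"dx": -10.4,"dy": 7.12,"dz": 3.7,"rz": -9.4,"grip": 0.1},
    {"dx": -10.4,"dy": 7.12,"dz": 3.7,"rz": -9.4,"grip": 0.1},
  ],
)

```text
invalid input at $.steps[0]: expected keys dx, dy, dz, rx, ry, rz, grip
```

>>> send_rows(
  steps=[
    {"dx": -5,"dy": 3.5,"dz": 1,"rx": 0,"ry": 0,"rz": -4.5,"grip": 0.1},
    {"dx": -10.4,"dy": 7.12,"dz": 3.7,"rx": 0,"ry": 0,"rz": -9.4,"grip": 0.1},
    {"dx": -10.4,"dy": 7.12,"dz": 3.7,"rx": 0,"ry": 0,"rz": -9.4,"grip": 0.1},
    {"dx": -10.4,"dy": 7.12,"dz": 3.7,"rx": 0,"ry": 0,"rz": -9.4,"grip": 0.1},
    {"dx": -10.4,"dy": 7.12,"dz": 3.7,"rx": 0,"ry": 0,"rz": -9.4,"grip": 0.1},
    {"dx": -10.4,"dy": 7.12,"dz": 3.7,"rx": 0,"ry": 0,"rz": -9.4,"grip": 0.1},
    {"dx": -10.4,"dy": 7.12,"dz": 3.7,"rx": 0,"ry": 0,"rz": -9.4,"grip": 0.1},
    {"dx": -10.4,"dy": 7.12,"dz": 3.7,"rx": 0,"ry": 0,"rz": -9.4,"grip": 0.1},
    {"dx": -10.4,"dy": 7.12,"dz": 3.7,"rx": 0,"ry": 0,"rz": -9.4,"grip": 0.1},
    {"dx": -10.4,"dy": 7.12,"dz": 3.7,"rx": 0,"ry": 0,"rz": -9.4,"grip": 0.1},
    {"dx": -10.4,"dy": 7.12,"dz": 3.7,"rx": 0,"ry": 0,"rz": -9.4,"grip": 0.1},
    {"dx": -10.4,"dy": 7.12,"dz": 3.7,"rx": 0,"ry": 0,"rz": -9.4,"grip": 0.1},
    {"dx": -10.4,"dy": 7.12,"dz": 3.7,"rx": 0,"ry": 0,"rz": -9.4,"grip": 0.1},
    {"dx": -10.4,"dy": 7.12,"dz": 3.7,"rx": 0,"ry": 0,"rz": -9.4,"grip": 0.1},
  ],
)

```text
clock: 1.27
tcp_pos: [0.4857, -0.2728, 0.1205]
eef_rot: [-0.599, 0.801, -0.0, 0.0]
wrist_force: [-0.9, 0.1, -0.3]
finger_gap: 0.0385
finger_force: 0.0
```

```bash
python3 - <<'E'
from h import *
mv((.485,-.272,.036,163.7))
s=cv2.resize(camera("scene")[140:240,330:450,::-1],None,fx=5,fy=5,interpolation=cv2.INTER_CUBIC)
cv2.imwrite("pics/a.png",s)
E
```

```text
t 1.2667 tcp [ 0.4857 -0.2728  0.1205] yaw 163.64 F [-0.9  0.1 -0.3] gap 0.0385 ff 0.0 q6 -0.13
d [-0.02, 0.03, 2.82] r [-0.0, -0.0, -0.01]
```

View pics/a.png

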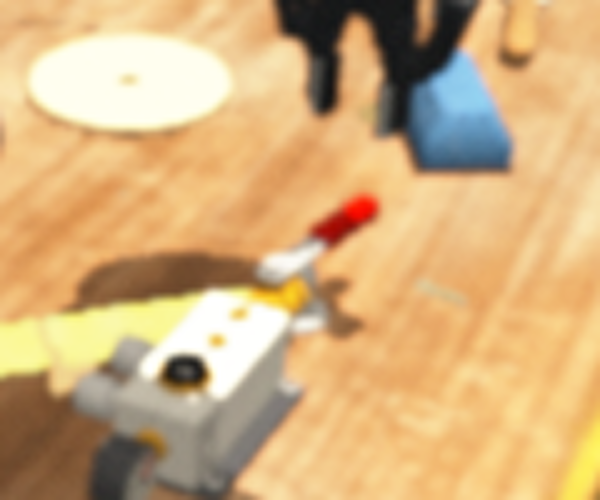

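The fingers at (322,85) and (390,110) straddle the line of the sleeve, and the lever is unobstructed. Descending.

>>> send_rows(
  steps=[
    {"dx": 0,"dy": 0,"dz": 1,"rx": 0,"ry": 0,"rz": 0,"grip": 0.1},
    {"dx": 0,"dy": 0,"dz": 2,"rx": 0,"ry": 0,"rz": 0,"grip": 0.1},
    {"dx": 0,"dy": 0,"dz": 2.8,"rx": 0,"ry": 0,"rz": 0,"grip": 0.1},
    {"dx": 0,"dy": 0,"dz": 2.8,"rx": 0,"ry": 0,"rz": 0,"grip": 0.1},
    {"dx": 0,"dy": 0,"dz": 2.8,"rx": 0,"ry": 0,"rz": 0,"grip": 0.38},
    {"dx": 0,"dy": 0,"dz": 2.8,"rx": 0,"ry": 0,"rz": 0,"grip": 0.38},
    {"dx": 0,"dy": 0,"dz": 2.8,"rx": 0,"ry": 0,"rz": 0,"grip": 0.38},
    {"dx": 0,"dy": 0,"dz": 2.8,"rx": 0,"ry": 0,"rz": 0,"grip": 0.38},
  ],
)

```text
clock: 1.98
tcp_pos: [0.487, -0.2725, 0.038]
eef_rot: [-0.6, 0.8, -0.001, 0.001]
wrist_force: [-0.5, 0.7, -0.3]
finger_gap: 0.0263
finger_force: 0.0
```

```bash
python3 - <<'E'
from h import *
H=np.array([.5056,-.1998])
w=[]
for a in (163.7,150,135,120,105,92,84):   # tool y angle; lever dir = a+90
    t=np.radians(a+90); w.append((*(H+.075*np.array([np.cos(t),np.sin(t)])),.036,a))
mv(*w)
E
```

```text
t 1.9833 tcp [ 0.487  -0.2725  0.038 ] yaw 163.69 F [-0.5  0.7 -0.3] gap 0.0263 ff 0.0 q6 -0.13
d [-0.0, 0.09, 0.07] r [-0.03, 0.0, -0.0]
d [-0.07, 0.68, 0.06] r [-0.03, 0.01, 2.74]
d [-0.31, 1.29, 0.06] r [-0.03, 0.01, 5.74]
d [-0.69, 1.81, 0.06] r [-0.03, 0.01, 8.74]
d [-1.2, 2.22, 0.06] r [-0.03, 0.02, 11.74]
d [-1.71, 2.46, 0.06] r [-0.03, 0.02, 14.34]
d [-2.05, 2.55, 0.06] r [-0.03, 0.02, 15.94]
```

>>> send_rows(
  steps=[
    {"dx": 0,"dy": 0.35,"dz": 0,"rx": 0,"ry": 0,"rz": 1.3,"grip": 0.38},
    {"dx": -0.07,"dy": 0.68,"dz": 0,"rx": 0,"ry": 0,"rz": 2.74,"grip": 0.38},
    {"dx": -0.18,"dy": 1.0,"dz": 0,"rx": 0,"ry": 0,"rz": 4.2,"grip": 0.38},
    {"dx": -0.31,"dy": 1.29,"dz": 0,"rx": 0,"ry": 0,"rz": 5.74,"grip": 0.38},
    {"dx": -0.49,"dy": 1.56,"dz": 0,"rx": 0,"ry": 0,"rz": 7.2,"grip": 0.38},
    {"dx": -0.69,"dy": 1.81,"dz": 0,"rx": 0,"ry": 0,"rz": 8.74,"grip": 0.38},
    {"dx": -0.94,"dy": 2.03,"dz": 0,"rx": 0,"ry": 0,"rz": 10.2,"grip": 0.38},
    {"dx": -1.2,"dy": 2.22,"dz": 0,"rx": 0,"ry": 0,"rz": 11.74,"grip": 0.38},
    {"dx": -1.45,"dy": 2.35,"dz": 0,"rx": 0,"ry": 0,"rz": 13,"grip": 0.38},
    {"dx": -1.71,"dy": 2.46,"dz": 0,"rx": 0,"ry": 0,"rz": 14.34,"grip": 0.38},
    {"dx": -1.85,"dy": 2.5,"dz": 0,"rx": 0,"ry": 0,"rz": 15,"grip": 0.38},
    {"dx": -1.85,"dy": 2.5,"dz": 0,"rx": 0,"ry": 0,"rz": 15,"grip": 0.38},
  ],
)

```text
clock: 2.98
tcp_pos: [0.4306, -0.1973, 0.0376]
eef_rot: [0.013, 1.0, -0.0, 0.001]
wrist_force: [-0.3, 0.9, -0.7]
finger_gap: 0.0265
finger_force: 0.0
```

```bash
python3 - <<'E'
from h import *
H=np.array([.5056,-.1998])
w=[]
for a in (86,83,80,77):
    t=np.radians(a+90); w.append((*(H+.075*np.array([np.cos(t),np.sin(t)])),.036,a))
mv(*w)
s=cv2.resize(camera("top")[195:275,290:390,::-1],None,fx=6,fy=6,interpolation=cv2.INTER_CUBIC)
cv2.imwrite("pics/b.png",s)
E
```

```text
t 2.9833 tcp [ 0.4306 -0.1973  0.0376] yaw 88.56 F [-0.3  0.9 -0.7] gap 0.0265 ff 0.0 q6 -1.58
d [-0.0, 0.09, 0.05] r [-0.0, 0.03, 0.51]
d [-0.01, 0.22, 0.05] r [0.0, 0.03, 1.11]
d [-0.03, 0.35, 0.05] r [0.0, 0.03, 1.71]
d [-0.05, 0.48, 0.05] r [0.0, 0.03, 2.31]
```

>>> send_rows(
  steps=[
    {"dx": 0,"dy": 0.09,"dz": 0,"rx": 0,"ry": 0,"rz": 0.3,"grip": 0.38},
    {"dx": 0,"dy": 0.2,"dz": 0,"rx": 0,"ry": 0,"rz": 0.5,"grip": 0.38},
    {"dx": 0,"dy": 0.25,"dz": 0,"rx": 0,"ry": 0,"rz": 0.5,"grip": 0.38},
    {"dx": 0,"dy": 0.25,"dz": 0,"rx": 0,"ry": 0,"rz": 0.5,"grip": 0.38},
  ],
)

```text
clock: 3.37
tcp_pos: [0.4301, -0.1904, 0.0368]
eef_rot: [0.032, 0.999, -0.0, 0.0]
wrist_force: [-0.2, -1.2, 0.9]
finger_gap: 0.0264
finger_force: 0.4
```

>>> send_rows(
  steps=[
    {"dx": 0,"dy": 0.08,"dz": 0,"rx": 0,"ry": 0,"rz": 0,"grip": 0.38},
    {"dx": 0,"dy": 0.08,"dz": 0,"rx": 0,"ry": 0,"rz": 0,"grip": 0.38},
  ],
)

```text
clock: 3.53
tcp_pos: [0.43, -0.1898, 0.0368]
eef_rot: [0.032, 0.999, -0.001, 0.0]
wrist_force: [0.4, -19.9, -1.5]
finger_gap: 0.0264
finger_force: 9.6
```

>>> send_rows(
  steps=[
    {"dx": 0,"dy": -0.25,"dz": 0,"rx": 0,"ry": 0,"rz": 0,"grip": 0.3},
    {"dx": 0,"dy": -0.25,"dz": -1,"rx": 0,"ry": 0,"rz": 0,"grip": 0.0},
    {"dx": 0,"dy": -0.2,"dz": -2.5,"rx": 0,"ry": 0,"rz": 0,"grip": 0.0},
    {"dx": 0,"dy": -0.2,"dz": -4,"rx": 0,"ry": 0,"rz": 0,"grip": 0.0},
    {"dx": 0,"dy": -0.2,"dz": -5,"rx": 0,"ry": 0,"rz": 0,"grip": 0.0},
    {"dx": 0,"dy": -0.2,"dz": -5,"rx": 0,"ry": 0,"rz": 0,"grip": 0.0},
  ],
)

```text
clock: 4.03
tcp_pos: [0.4333, -0.1948, 0.1938]
eef_rot: [0.032, 0.999, -0.001, 0.006]
wrist_force: [1.8, 0.0, 0.2]
finger_gap: 0.0427
finger_force: 0.0
```

```bash
python3 - <<'E'
from h import *
mv((.5375,.226,.17,None))
a=cv2.resize(cv2.imread("pics/top0.png")[200:240,190:240],None,fx=12,fy=12,interpolation=cv2.INTER_NEAREST)[:300]
b=cv2.imread("pics/scene0.png")[262:312,280:330];b=cv2.resize(b,None,fx=6,fy=6,interpolation=cv2.INTER_CUBIC)
b=np.hstack([b,cv2.resize(camera("top")[225:275,320:370,::-1],None,fx=6,fy=6)])
cv2.imwrite("pics/d.png",np.vstack([cv2.resize(a,(600,300)),b]))
for n,x,y in(("top",207,219),("top",203,219),("scene",300,285),("scene",304,275)): print(n,cv2.cvtColor(cv2.imread(f"pics/{n}0.png"),cv2.COLOR_BGR2HSV)[y,x])
E
```

```text
t 4.0333 tcp [ 0.4333 -0.1948  0.1938] yaw 86.34 F [1.8 0.  0.2] gap 0.0427 ff 0.0 q6 -1.63
d [-2.56, 14.22, 0.81] r [0, 0, 0]
top [110 166 189]
top [110 170 183]
scene [108 231 126]
scene [105 233 246]
```

View pics/d.png

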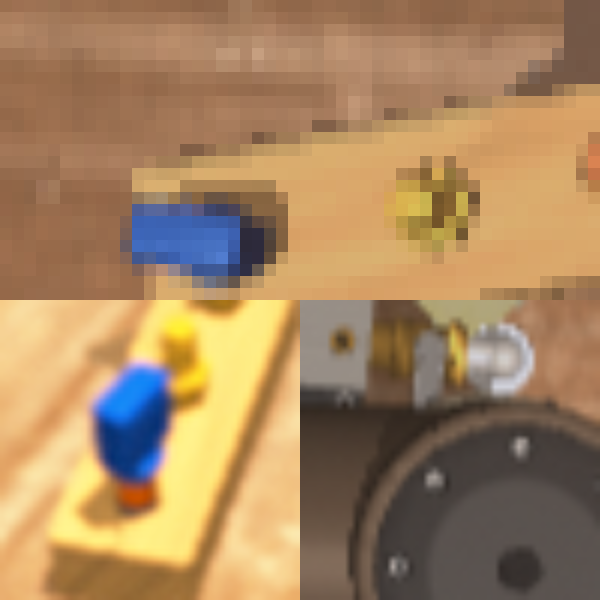

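The top crop shows the tab's top face from about (133,205) to (240,277), long along image x and tilted slightly downwards to the right, with a dark side face at (265,240). The bottom-right inset shows the lever stub at (428,365) pointing down, so it is shut. I'll refit with a looser mask.

```bash
sed -i 's/m=((h.*/m=((h[...,0]>98)\&(h[...,0]<135)\&(h[...,1]>70)).astype(np.uint8)/' fit.py
cat >> fit.py <<'E'
for a in (-20,-10,0,10,20):
    r=minimize(lambda p:cost((p[0]/1000,p[1]/1000,np.radians(a))),(537,226.5),method="Nelder-Mead",options=dict(initial_simplex=[(537,226.5),(541,226.5),(537,230)],maxiter=40))
    p=(r.x[0]/1000,r.x[1]/1000,np.radians(a));print(a,r.x.round(1),[(n,np.abs(ren(n,*p)-masks[n]).sum().round(1),ren(n,*p).sum().round(0)) for n in P])
print(masks["top"][212:228,198:218])
E
python3 fit.py
```

```text
scene 184 [302 282]
top 54 [207 220]
72.1 [537.9 225.8] 9.6
72.6 [538.1 226. ] 10.9
72.8 [537.4 227.1] 10.7
72.8 [538.4 225.4] 11.1
73.4 [537.2 227. ] 12.3
-20 [537.2 227.8] [('scene', np.float32(89.8), np.float32(268.0)), ('top', np.float32(25.2), np.float32(76.0))]
-10 [537.3 226.9] [('scene', np.float32(76.7), np.float32(260.0)), ('top', np.float32(21.8), np.float32(74.0))]
0 [537.4 226.6] [('scene', np.float32(61.6), np.float32(246.0)), ('top', np.float32(23.1), np.float32(77.0))]
10 [538.2 225.6] [('scene', np.float32(45.0), np.float32(228.0)), ('top', np.float32(29.2), np.float32(79.0))]
20 [538.  225.7] [('scene', np.float32(47.8), np.float32(206.0)), ('top', np.float32(35.6), np.float32(81.0))]
[[0 0 0 0 0 0 0 0 0 0 0 0 0 0 0 0 0 0 0 0]
 [0 0 0 0 0 0 0 0 0 0 0 0 0 0 0 0 0 0 0 0]
 [0 0 0 0 0 0 0 0 0 0 0 0 0 0 0 0 0 0 0 0]
 [0 0 0 0 0 0 0 0 0 0 0 0 0 0 0 0 0 0 0 0]
 [0 0 0 0 0 0 0 0 0 0 0 0 0 0 0 0 0 0 0 0]
 [0 0 0 1 1 1 1 1 1 1 1 0 0 0 0 0 0 0 0 0]
 [0 0 0 1 1 1 1 1 1 1 1 1 0 0 0 0 0 0 0 0]
 [0 0 0 1 1 1 1 1 1 1 1 1 0 1 0 0 0 0 0 0]
 [0 0 0 1 1 1 1 1 1 1 1 1 1 1 0 0 0 0 0 0]
 [0 0 0 1 1 1 1 1 1 1 1 1 1 1 0 0 0 0 0 0]
 [0 0 0 0 0 0 0 0 1 1 1 1 1 0 0 0 0 0 0 0]
 [0 0 0 0 0 0 0 0 0 0 0 0 0 0 0 0 0 0 0 0]
 [0 0 0 0 0 0 0 0 0 0 0 0 0 0 0 0 0 0 0 0]
 [0 0 0 0 0 0 0 0 0 0 0 0 0 0 0 0 0 0 0 0]
 [0 0 0 0 0 0 0 0 0 0 0 0 0 0 0 0 0 0 0 0]
 [0 0 0 0 0 0 0 0 0 0 0 0 0 0 0 0 0 0 0 0]]
```

```bash
python3 - <<'E'
from h import *
D=lambda x,y:(280+(x+.5)/6-.5,262+(y-300+.5)/6-.5)
for p,q in (((97,408),(130,370)),((112,425),(168,380)),((130,370),(168,375))):
    a,b=[atz("scene",D(*k),.083) for k in (p,q)];print(a.round(4),b.round(4),(b-a).round(4))
for yaw in (-10,0,10):
    c,s=np.cos(np.radians(yaw)),np.sin(np.radians(yaw))
    print(yaw,[tuple(((proj("scene",(.5375+a*c-b*s,.2265+a*s+b*c,.085))-[280,262]+.5)*6+[0,300]).round().astype(int)) for a,b in((-.008,-.015),(.008,-.015),(.008,.015),(-.008,.015))])
    print(yaw,[tuple(((proj("top",(.5375+a*c-b*s,.2265+a*s+b*c,.085))-[190,200]+.5)*12).round().astype(int)) for a,b in((-.008,-.015),(.008,-.015),(.008,.015),(-.008,.015))])
E
```

```text
[0.5445 0.2374 0.083 ] [0.5436 0.2162 0.083 ] [-0.0009 -0.0213  0.    ]
[0.5356 0.2423 0.083 ] [0.5289 0.2147 0.083 ] [-0.0067 -0.0275  0.    ]
[0.5436 0.2162 0.083 ] [0.5301 0.2126 0.083 ] [-0.0134 -0.0036  0.    ]
-10 [(np.int64(175), np.int64(375)), (np.int64(140), np.int64(357)), (np.int64(85), np.int64(406)), (np.int64(120), np.int64(425))]
-10 [(np.int64(240), np.int64(277)), (np.int64(254), np.int64(217)), (np.int64(142), np.int64(194)), (np.int64(128), np.int64(255))]
0 [(np.int64(171), np.int64(370)), (np.int64(132), np.int64(356)), (np.int64(89), np.int64(411)), (np.int64(129), np.int64(425))]
0 [(np.int64(247), np.int64(268)), (np.int64(250), np.int64(206)), (np.int64(135), np.int64(204)), (np.int64(132), np.int64(265))]
10 [(np.int64(166), np.int64(366)), (np.int64(124), np.int64(357)), (np.int64(94), np.int64(416)), (np.int64(137), np.int64(425))]
10 [(np.int64(252), np.int64(258)), (np.int64(245), np.int64(197)), (np.int64(130), np.int64(214)), (np.int64(137), np.int64(275))]
```

>>> send_rows(
  steps=[
    {"dx": -0.6,"dy": 3.5,"dz": 0.2,"rx": 0,"ry": 0,"rz": -4,"grip": 0},
    {"dx": -1.3,"dy": 7,"dz": 0.4,"rx": 0,"ry": 0,"rz": -8.5,"grip": 0},
    {"dx": -2.56,"dy": 14.22,"dz": 0.8,"rx": 0,"ry": 0,"rz": -16.9,"grip": 0},
    {"dx": -2.56,"dy": 14.22,"dz": 0.8,"rx": 0,"ry": 0,"rz": -16.9,"grip": 0},
    {"dx": -2.56,"dy": 14.22,"dz": 0.8,"rx": 0,"ry": 0,"rz": -16.9,"grip": 0},
    {"dx": -2.56,"dy": 14.22,"dz": 0.8,"rx": 0,"ry": 0,"rz": -16.9,"grip": 0},
    {"dx": -2.56,"dy": 14.22,"dz": 0.8,"rx": 0,"ry": 0,"rz": -16.9,"grip": 0},
    {"dx": -2.56,"dy": 14.22,"dz": 0.8,"rx": 0,"ry": 0,"rz": -16.9,"grip": 0},
    {"dx": -2.56,"dy": 14.22,"dz": 0.8,"rx": 0,"ry": 0,"rz": -16.9,"grip": 0},
    {"dx": -2.56,"dy": 14.22,"dz": 0.8,"rx": 0,"ry": 0,"rz": -16.9,"grip": 0},
    {"dx": -2.56,"dy": 14.22,"dz": 0.8,"rx": 0,"ry": 0,"rz": -16.9,"grip": 0},
    {"dx": -2.56,"dy": 14.22,"dz": 0.8,"rx": 0,"ry": 0,"rz": -16.9,"grip": 0},
    {"dx": -2.56,"dy": 14.22,"dz": 0.8,"rx": 0,"ry": 0,"rz": -16.9,"grip": 0},
    {"dx": -2.56,"dy": 14.22,"dz": 0.8,"rx": 0,"ry": 0,"rz": -16.9,"grip": 0},
    {"dx": -2.56,"dy": 14.22,"dz": 0.8,"rx": 0,"ry": 0,"rz": -16.9,"grip": 0},
    {"dx": -2.56,"dy": 14.22,"dz": 0.8,"rx": 0,"ry": 0,"rz": -16.9,"grip": 0},
    {"dx": -2.56,"dy": 14.22,"dz": 0.8,"rx": 0,"ry": 0,"rz": -16.9,"grip": 0},
    {"dx": -2.56,"dy": 14.22,"dz": 0.8,"rx": 0,"ry": 0,"rz": -16.9,"grip": 0},
  ],
)

```text
clock: 5.58
tcp_pos: [0.5345, 0.2262, 0.1626]
eef_rot: [-0.647, 0.763, 0.0, 0.0]
wrist_force: [-0.2, -0.2, 0.2]
finger_gap: 0.0429
finger_force: 0.0
```

```bash
python3 - <<'E'
from h import *
mv((.5375,.2265,.11,171),(.5375,.2265,.060,171))
E
```

```text
t 5.5833 tcp [0.5345 0.2262 0.1626] yaw 170.6 F [-0.2 -0.2  0.2] gap 0.0429 ff 0.0 q6 -0.9
d [-0.03, -0.1, 1.75] r [-0.0, 0.0, -0.08]
d [-0.03, -0.09, 3.42] r [-0.0, 0.0, -0.08]
```

>>> send_rows(
  steps=[
    {"dx": -0.03,"dy": -0.1,"dz": 0.8,"rx": 0,"ry": 0,"rz": 0,"grip": 0},
    {"dx": -0.03,"dy": -0.1,"dz": 1.8,"rx": 0,"ry": 0,"rz": 0,"grip": 0},
    {"dx": -0.03,"dy": -0.1,"dz": 2.6,"rx": 0,"ry": 0,"rz": 0,"grip": 0},
    {"dx": -0.03,"dy": -0.1,"dz": 3.2,"rx": 0,"ry": 0,"rz": 0,"grip": 0},
    {"dx": -0.03,"dy": -0.1,"dz": 3.42,"rx": 0,"ry": 0,"rz": 0,"grip": 0},
    {"dx": -0.03,"dy": -0.1,"dz": 3.42,"rx": 0,"ry": 0,"rz": 0,"grip": 0},
    {"dx": -0.03,"dy": -0.1,"dz": 3.42,"rx": 0,"ry": 0,"rz": 0,"grip": 0.3},
    {"dx": -0.03,"dy": -0.1,"dz": 3.42,"rx": 0,"ry": 0,"rz": 0,"grip": 0.5},
    {"dx": -0.03,"dy": -0.1,"dz": 3.42,"rx": 0,"ry": 0,"rz": 0,"grip": 0.6},
    {"dx": -0.03,"dy": -0.1,"dz": 3.42,"rx": 0,"ry": 0,"rz": 0,"grip": 1},
    {"dx": -0.03,"dy": -0.1,"dz": 3.42,"rx": 0,"ry": 0,"rz": 0,"grip": 1},
    {"dx": -0.03,"dy": -0.1,"dz": 3.42,"rx": 0,"ry": 0,"rz": 0,"grip": 1},
    {"dx": -0.03,"dy": -0.1,"dz": 3.42,"rx": 0,"ry": 0,"rz": 0,"grip": 1},
  ],
  squeeze=60,
)

```text
clock: 6.67
tcp_pos: [0.5385, 0.2277, 0.0613]
eef_rot: [-0.648, 0.762, -0.0, 0.001]
wrist_force: [0.4, -0.3, 6.0]
finger_gap: 0.0147
finger_force: 60.7
```

>>> send_rows(
  steps=[
    {"dx": 0,"dy": 0,"dz": -0.4,"rx": 0,"ry": 0,"rz": 0,"grip": 1},
    {"dx": 0,"dy": 0,"dz": -0.9,"rx": 0,"ry": 0,"rz": 0,"grip": 1},
    {"dx": 0,"dy": 0,"dz": -1.6,"rx": 0,"ry": 0,"rz": 0,"grip": 1},
    {"dx": 0,"dy": 0,"dz": -2.5,"rx": 0,"ry": 0,"rz": 0,"grip": 1},
    {"dx": 0,"dy": 0,"dz": -3.5,"rx": 0,"ry": 0,"rz": 0,"grip": 1},
    {"dx": 0,"dy": 0,"dz": -3.5,"rx": 0,"ry": 0,"rz": 0,"grip": 1},
  ],
)

```text
clock: 7.17
tcp_pos: [0.5404, 0.2287, 0.1712]
eef_rot: [-0.648, 0.762, -0.001, 0.005]
wrist_force: [0.8, 1.4, -0.0]
finger_gap: 0.0149
finger_force: 59.7
```

```bash
python3 - <<'E'
from h import *
mv((.514,-.081,.168,None))
im=camera("scene");c=proj("scene",(*state()["tcp_pos"][:2],state()["tcp_pos"][2]-.02)).astype(int);print(c)
cv2.imwrite("pics/e.png",cv2.resize(im[c[1]-40:c[1]+40,c[0]-40:c[0]+40,::-1],None,fx=7,fy=7,interpolation=cv2.INTER_CUBIC))
E
```

```text
t 7.1667 tcp [0.5404 0.2287 0.1712] yaw 170.75 F [ 0.8  1.4 -0. ] gap 0.0149 ff 59.7 q6 -0.9
d [10.33, -0.79, 0.05] r [0, 0, 0]
[298 253]
```

View pics/e.png

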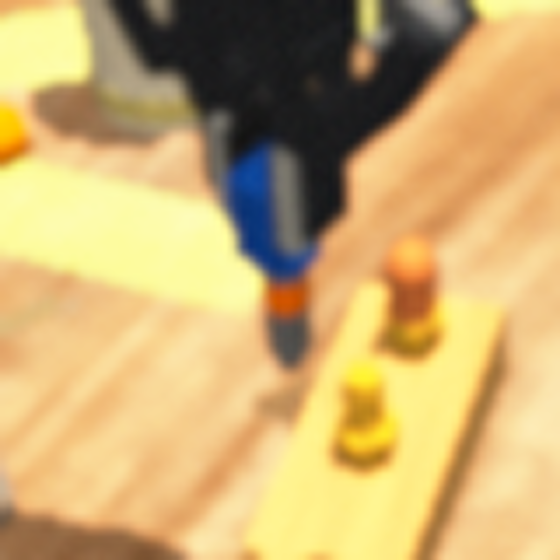

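The plug is gripped cleanly and upright, with its nose at crop (291,365), and the other fittings are still in the rack. Moving above the port.

>>> send_rows(
  steps=[
    {"dx": 1,"dy": -0.1,"dz": 0,"rx": 0,"ry": 0,"rz": 0,"grip": 1},
    {"dx": 2,"dy": -0.2,"dz": 0,"rx": 0,"ry": 0,"rz": 0,"grip": 1},
    {"dx": 3,"dy": -0.3,"dz": 0,"rx": 0,"ry": 0,"rz": 0,"grip": 1},
    {"dx": 4,"dy": -0.4,"dz": 0,"rx": 0,"ry": 0,"rz": 0,"grip": 1},
    {"dx": 5,"dy": -0.45,"dz": 0,"rx": 0,"ry": 0,"rz": 0,"grip": 1},
    {"dx": 6,"dy": -0.5,"dz": 0,"rx": 0,"ry": 0,"rz": 0,"grip": 1},
    {"dx": 7,"dy": -0.6,"dz": 0,"rx": 0,"ry": 0,"rz": 0,"grip": 1},
    {"dx": 8,"dy": -0.65,"dz": 0,"rx": 0,"ry": 0,"rz": 0,"grip": 1},
    {"dx": 9,"dy": -0.7,"dz": 0,"rx": 0,"ry": 0,"rz": 0,"grip": 1},
    {"dx": 10.3,"dy": -0.75,"dz": 0,"rx": 0,"ry": 0,"rz": 0,"grip": 1},
    {"dx": 10.3,"dy": -0.75,"dz": 0.8,"rx": 0,"ry": 0,"rz": 0,"grip": 1},
    {"dx": 10.3,"dy": -0.75,"dz": 1.2,"rx": 0,"ry": 0,"rz": 0,"grip": 1},
    {"dx": 10.3,"dy": -0.75,"dz": 1.2,"rx": 0,"ry": 0,"rz": 0,"grip": 1},
    {"dx": 10.3,"dy": -0.75,"dz": 1.2,"rx": 0,"ry": 0,"rz": 0,"grip": 1},
  ],
)

```text
clock: 8.38
tcp_pos: [0.5091, -0.0818, 0.1281]
eef_rot: [-0.647, 0.762, 0.0, -0.001]
wrist_force: [0.2, 0.8, -0.3]
finger_gap: 0.0148
finger_force: 59.7
```

```bash
python3 - <<'E'
from h import *
mv((.514,-.081,.128,171))
im=camera("scene");t=state()["tcp_pos"];print("pred nose",proj("scene",(t[0],t[1],t[2]-.0533)),"pred port",proj("scene",(.5141,-.0818,.06)))
cv2.imwrite("pics/f_full.png",im[:,:,::-1])
cv2.imwrite("pics/f.png",cv2.resize(im[180:240,340:400,::-1],None,fx=10,fy=10,interpolation=cv2.INTER_CUBIC))
e=cv2.imread("pics/e.png");print("pred nose e",7*(proj("scene",(.5404,.2287,.1712-.0533))-[258,213]+.5), "flange e",7*(proj("scene",(.5404,.2287,.1712-.0533+.042))-[258,213]+.5))
E
```

```text
t 8.3833 tcp [ 0.5091 -0.0818  0.1281] yaw 170.67 F [ 0.2  0.8 -0.3] gap 0.0148 ff 59.7 q6 -0.38
d [-0.05, -0.16, 0.0] r [0.02, -0.01, -0.07]
pred nose [368.01407578 208.63114139] pred port [366.42480211 212.95111144]
pred nose e [287.48417497 367.58790562] flange e [278.67430181 256.97673085]
```

View pics/f.png

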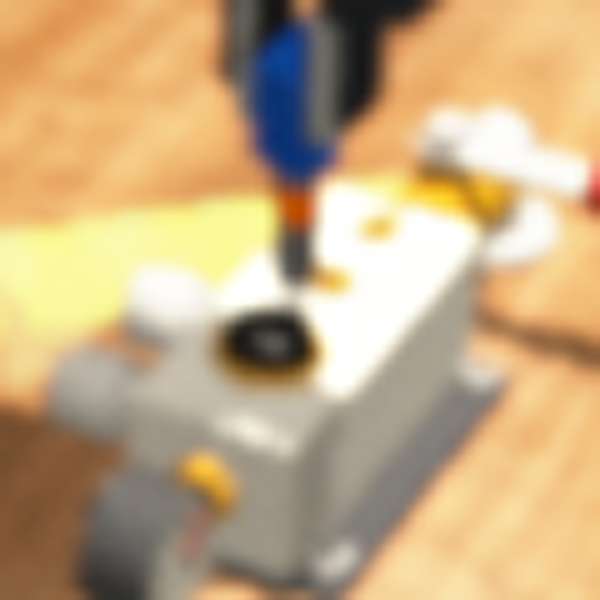

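The nose is at crop (294,282) and the collar mouth centre is near (268,338). I'll compute the shift from these.

```bash
python3 - <<'E'
from h import *
F=lambda x,y:(340+(x+.5)/10-.5,180+(y+.5)/10-.5)
n=atz("scene",F(294,281),.0748);m=atz("scene",F(268,338),.06);print(n,m,m-n)
E=lambda x,y:(258+(x+.5)/7-.5,213+(y+.5)/7-.5)
print("e nose",atz("scene",E(290,365),.1712-.0533),"tcp .5404 .2287")
o,d=ray("scene",F(294,281));print("ray dir",d)
E
```

```text
[ 0.5097746  -0.08793265  0.0748    ] [ 0.51357584 -0.07996407  0.06      ] [ 0.00380125  0.00796858 -0.0148    ]
e nose [0.54005337 0.22754466 0.1179    ] tcp .5404 .2287
ray dir [ 0.2878632  -0.77764561 -0.55892941]
```

```bash
cat > bc.py <<'E'
from h import *
def cen(im,port=True):
    h=cv2.cvtColor(im,cv2.COLOR_BGR2HSV);hh,s,v=[h[...,i].astype(int) for i in range(3)]
    t=state()["tcp_pos"]
    pb=proj("scene",(t[0],t[1],t[2]-.0233))
    def c(w,ctr,r):
        x0,y0=(np.round(ctr)-r).astype(int);w=w[y0:y0+2*r+1,x0:x0+2*r+1];yy,xx=np.mgrid[y0:y0+2*r+1,x0:x0+2*r+1]
        return (np.array([(w*xx).sum(),(w*yy).sum()])/w.sum()).round(2),w.sum().round(1)
    b,g,r_=[im[...,i].astype(float) for i in range(3)]
    print("orange",c(np.clip((r_-1.5*g-20)/80,0,1)*(b<90),pb,5),"pred",pb.round(2))
    print("blue",c(np.clip((b-1.5*r_-10)/60,0,1),proj("scene",(t[0],t[1],t[2])),12))
    if port:
        p=proj("scene",(.514,-.0815,.06));print("black",c(np.clip((80-v)/50,0,1),p,7),"pred",p.round(2))
E
python3 - <<'E'
from bc import *
im=cv2.imread("pics/f_full.png");cen(im)
cen2=cv2.imread("pics/scene0.png")
import bc
h=cv2.cvtColor(cen2,cv2.COLOR_BGR2HSV);print(h[206:222,358:376,2])
# orange pixels
print(im[196:208,365:375].tolist()[5])
E
```

```text
orange (array([369.19, 200.23]), np.float64(3.5)) pred [368.4  199.23]
blue (array([367.92, 189.57]), np.float64(57.0))
black (array([366.16, 213.55]), np.float64(15.3)) pred [366.42 213.02]
[[251 251 251 251 252 252 253 254 255 255 255 255 255 255 254 253 254 255]
 [252 251 251 251 252 253 254 255 255 255 255 255 255 254 248 243 250 254]
 [253 251 249 251 253 254 255 255 255 255 255 255 255 253 245 241 247 252]
 [252 250 250 253 254 255 255 255 255 255 255 255 255 253 249 248 251 254]
 [250 250 253 254 255 253 244 234 223 228 235 243 252 254 254 254 254 255]
 [246 252 255 255 253 216 152 116 101 103 113 145 213 251 255 255 255 255]
 [246 254 255 255 240 147  69  49  48  45  40  60 139 237 255 255 255 255]
 [251 255 255 255 211  99  48  62  76  75  59  42  94 208 255 255 255 255]
 [255 255 255 247 180  80  48  66  87  96  77  47  71 174 250 255 255 255]
 [255 255 255 244 187 111  69  60  71  80  68  65 104 178 246 255 255 255]
 [255 255 255 251 224 169 131 113 112 111 110 132 179 227 251 255 255 255]
 [255 255 255 255 248 229 198 187 186 181 181 202 234 250 255 255 255 254]
 [255 255 255 255 255 253 245 241 240 238 238 243 251 255 255 255 255 243]
 [255 255 255 255 255 255 255 255 255 255 255 255 255 255 255 255 246 214]
 [255 255 255 255 255 255 255 255 255 255 255 255 255 255 255 250 221 184]
 [249 253 255 255 255 255 255 255 255 255 255 255 255 255 253 231 189 172]]
[[152, 249, 251], [137, 243, 247], [91, 190, 221], [38, 110, 188], [2, 77, 184], [30, 87, 189], [125, 163, 217], [229, 245, 251], [253, 255, 255], [253, 255, 255]]
```

>>> send_rows(
  steps=[
    {"dx": -0.05,"dy": -0.11,"dz": 0,"rx": 0,"ry": 0,"rz": 0,"grip": 1},
    {"dx": -0.1,"dy": -0.22,"dz": 0.1,"rx": 0,"ry": 0,"rz": 0,"grip": 1},
    {"dx": -0.1,"dy": -0.22,"dz": 0.25,"rx": 0,"ry": 0,"rz": 0,"grip": 1},
    {"dx": -0.1,"dy": -0.22,"dz": 0.35,"rx": 0,"ry": 0,"rz": 0,"grip": 1},
    {"dx": -0.1,"dy": -0.22,"dz": 0.35,"rx": 0,"ry": 0,"rz": 0,"grip": 1},
    {"dx": -0.1,"dy": -0.22,"dz": 0.35,"rx": 0,"ry": 0,"rz": 0,"grip": 1},
  ],
)

```text
clock: 8.93
tcp_pos: [0.5165, -0.0795, 0.1179]
eef_rot: [-0.647, 0.762, 0.0, -0.0]
wrist_force: [-0.4, -0.5, -0.9]
finger_gap: 0.0145
finger_force: 59.7
```

```bash
python3 - <<'E'
from bc import *
mv((.516,-.080,.118,171))
im=np.ascontiguousarray(camera("scene")[:,:,::-1]);cv2.imwrite("pics/g_full.png",im);cen(im)
cv2.imwrite("pics/g.png",cv2.resize(im[190:230,345:395],None,fx=14,fy=14,interpolation=cv2.INTER_CUBIC))
E
```

```text
t 8.9333 tcp [ 0.5165 -0.0795  0.1179] yaw 170.7 F [-0.4 -0.5 -0.9] gap 0.0145 ff 59.7 q6 -0.39
d [0.02, 0.02, -0.0] r [0.01, -0.0, -0.06]
orange (array([366.3 , 203.28]), np.float64(3.1)) pred [365.61 202.39]
blue (array([364.74, 192.54]), np.float64(53.8))
black (array([366.19, 213.35]), np.float64(14.1)) pred [366.42 213.02]
```

View pics/g.png

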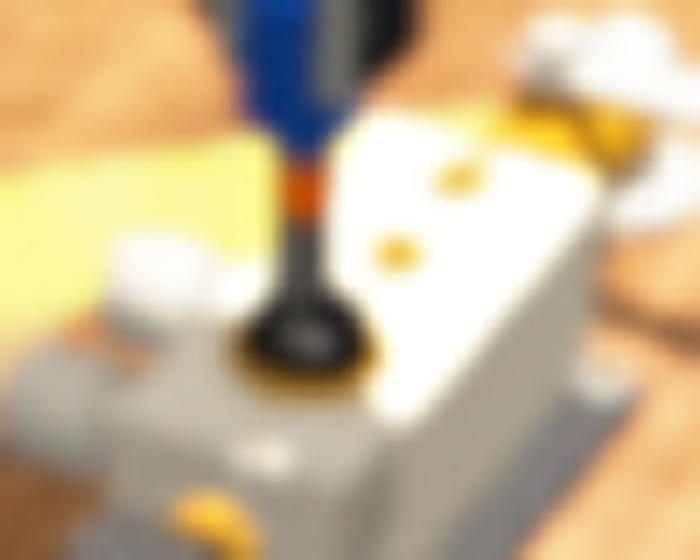

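The stem at column 302 lines up with the collar centre at about column 306, within 1 mm sideways. Descending gently with force checks.

>>> send_rows(
  steps=[
    {"dx": 0,"dy": 0,"dz": 0.06,"rx": 0,"ry": 0,"rz": 0,"grip": 1},
    {"dx": 0,"dy": 0,"dz": 0.12,"rx": 0,"ry": 0,"rz": 0,"grip": 1},
    {"dx": 0,"dy": 0,"dz": 0.18,"rx": 0,"ry": 0,"rz": 0,"grip": 1},
    {"dx": 0,"dy": 0,"dz": 0.22,"rx": 0,"ry": 0,"rz": 0,"grip": 1},
    {"dx": 0,"dy": 0,"dz": 0.22,"rx": 0,"ry": 0,"rz": 0,"grip": 1},
  ],
)

```text
clock: 9.4
tcp_pos: [0.5166, -0.0796, 0.1113]
eef_rot: [-0.647, 0.762, 0.0, -0.0]
wrist_force: [0.1, -0.6, -1.1]
finger_gap: 0.0147
finger_force: 59.7
```

>>> send_rows(
  steps=[
    {"dx": 0,"dy": 0,"dz": 0.04,"rx": 0,"ry": 0,"rz": 0,"grip": 1},
    {"dx": 0,"dy": 0,"dz": 0.08,"rx": 0,"ry": 0,"rz": 0,"grip": 1},
    {"dx": 0,"dy": 0,"dz": 0.12,"rx": 0,"ry": 0,"rz": 0,"grip": 1},
    {"dx": 0,"dy": 0,"dz": 0.12,"rx": 0,"ry": 0,"rz": 0,"grip": 1},
  ],
)

```text
clock: 9.73
tcp_pos: [0.5165, -0.08, 0.1079]
eef_rot: [-0.647, 0.762, -0.0, -0.0]
wrist_force: [-1.2, -3.9, -0.7]
finger_gap: 0.0145
finger_force: 59.8
```

>>> send_rows(
  steps=[
    {"dx": 0.04,"dy": 0.01,"dz": 0,"rx": 0,"ry": 0,"rz": 0,"grip": 1},
    {"dx": 0.04,"dy": 0.01,"dz": 0.04,"rx": 0,"ry": 0,"rz": 0,"grip": 1},
    {"dx": 0.04,"dy": 0.01,"dz": 0.08,"rx": 0,"ry": 0,"rz": 0,"grip": 1},
    {"dx": 0.04,"dy": 0.01,"dz": 0.08,"rx": 0,"ry": 0,"rz": 0,"grip": 1},
  ],
)

```text
clock: 10.07
tcp_pos: [0.5162, -0.081, 0.1054]
eef_rot: [-0.647, 0.762, -0.0, -0.0]
wrist_force: [0.6, -2.9, -1.6]
finger_gap: 0.0148
finger_force: 59.5
```

>>> send_rows(
  steps=[
    {"dx": 0.03,"dy": 0,"dz": 0,"rx": 0,"ry": 0,"rz": 0,"grip": 1},
    {"dx": 0.05,"dy": 0,"dz": 0,"rx": 0,"ry": 0,"rz": 0,"grip": 1},
    {"dx": 0.05,"dy": 0,"dz": 0.04,"rx": 0,"ry": 0,"rz": 0,"grip": 1},
    {"dx": 0.05,"dy": 0,"dz": 0.08,"rx": 0,"ry": 0,"rz": 0,"grip": 1},
    {"dx": 0.05,"dy": 0,"dz": 0.08,"rx": 0,"ry": 0,"rz": 0,"grip": 1},
  ],
)

```text
clock: 10.48
tcp_pos: [0.516, -0.0821, 0.1029]
eef_rot: [-0.647, 0.762, 0.0, -0.0]
wrist_force: [-0.1, -0.9, -1.3]
finger_gap: 0.0147
finger_force: 59.7
```

>>> send_rows(
  steps=[
    {"dx": 0,"dy": 0,"dz": 0.03,"rx": 0,"ry": 0,"rz": 0,"grip": 1},
    {"dx": 0,"dy": 0,"dz": 0.06,"rx": 0,"ry": 0,"rz": 0,"grip": 1},
    {"dx": 0,"dy": 0,"dz": 0.09,"rx": 0,"ry": 0,"rz": 0,"grip": 1},
    {"dx": 0,"dy": 0,"dz": 0.12,"rx": 0,"ry": 0,"rz": 0,"grip": 1},
    {"dx": 0,"dy": 0,"dz": 0.12,"rx": 0,"ry": 0,"rz": 0,"grip": 1},
  ],
)

```text
clock: 10.9
tcp_pos: [0.5159, -0.0822, 0.0994]
eef_rot: [-0.647, 0.762, 0.0, -0.0]
wrist_force: [-0.9, 0.4, -1.7]
finger_gap: 0.015
finger_force: 59.7
```

>>> send_rows(
  steps=[
    {"dx": 0,"dy": 0,"dz": 0.03,"rx": 0,"ry": 0,"rz": 0,"grip": 1},
    {"dx": 0,"dy": 0,"dz": 0.06,"rx": 0,"ry": 0,"rz": 0,"grip": 1},
    {"dx": 0,"dy": 0,"dz": 0.09,"rx": 0,"ry": 0,"rz": 0,"grip": 1},
    {"dx": 0,"dy": 0,"dz": 0.09,"rx": 0,"ry": 0,"rz": 0,"grip": 1},
  ],
)

```text
clock: 11.23
tcp_pos: [0.5158, -0.0825, 0.0969]
eef_rot: [-0.647, 0.762, -0.0, -0.0]
wrist_force: [-1.2, -1.3, 0.5]
finger_gap: 0.015
finger_force: 60.0
```

>>> send_rows(
  steps=[
    {"dx": 0,"dy": 0,"dz": 0.03,"rx": 0,"ry": 0,"rz": 0,"grip": 1},
    {"dx": 0,"dy": 0,"dz": 0.06,"rx": 0,"ry": 0,"rz": 0,"grip": 1},
    {"dx": 0,"dy": 0,"dz": 0.09,"rx": 0,"ry": 0,"rz": 0,"grip": 1},
    {"dx": 0,"dy": 0,"dz": 0.09,"rx": 0,"ry": 0,"rz": 0,"grip": 1},
  ],
)

```text
clock: 11.57
tcp_pos: [0.5163, -0.0821, 0.0942]
eef_rot: [-0.647, 0.762, -0.0, 0.0]
wrist_force: [0.1, -1.1, 1.5]
finger_gap: 0.0149
finger_force: 59.9
```

>>> send_rows(
  steps=[
    {"dx": 0,"dy": 0,"dz": 0.03,"rx": 0,"ry": 0,"rz": 0,"grip": 1},
    {"dx": 0,"dy": 0,"dz": 0.06,"rx": 0,"ry": 0,"rz": 0,"grip": 1},
    {"dx": 0,"dy": 0,"dz": 0.06,"rx": 0,"ry": 0,"rz": 0,"grip": 1},
  ],
)

```text
clock: 11.82
tcp_pos: [0.5162, -0.0821, 0.0921]
eef_rot: [-0.647, 0.762, -0.0, 0.0]
wrist_force: [1.2, -1.6, -1.3]
finger_gap: 0.0147
finger_force: 59.6
```

>>> send_rows(
  steps=[
    {"dx": 0,"dy": 0,"dz": 0.03,"rx": 0,"ry": 0,"rz": 0,"grip": 1},
    {"dx": 0,"dy": 0,"dz": 0.06,"rx": 0,"ry": 0,"rz": 0,"grip": 1},
    {"dx": 0,"dy": 0,"dz": 0.06,"rx": 0,"ry": 0,"rz": 0,"grip": 1},
  ],
)

```text
clock: 12.07
tcp_pos: [0.516, -0.0821, 0.0902]
eef_rot: [-0.647, 0.762, 0.0, -0.0]
wrist_force: [1.0, -1.1, -2.5]
finger_gap: 0.015
finger_force: 59.6
```

```bash
python3 - <<'E'
from bc import *
mv((.516,-.082,.09,171))
im=np.ascontiguousarray(camera("scene")[:,:,::-1]);cv2.imwrite("pics/i_full.png",im);cen(im)
print(im[198:222:1,366].tolist())
b=proj("scene",(.516,-.082,.06));print(b)
cv2.imwrite("pics/i.png",cv2.resize(np.hstack([im[190:230,350:385],cv2.imread("pics/scene0.png")[190:230,350:385]]),None,fx=11,fy=11,interpolation=cv2.INTER_CUBIC))
E
```

```text
t 12.0667 tcp [ 0.516  -0.0821  0.0902] yaw 170.68 F [ 1.  -1.1 -2.5] gap 0.015 ff 59.6 q6 -0.38
d [-0.0, 0.0, 0.01] r [0.0, 0.0, -0.06]
orange (array([366.44, 211.65]), np.float64(5.9)) pred [365.9  210.62]
blue (array([365.1 , 200.75]), np.float64(49.9))
black (array([366.28, 214.69]), np.float64(9.0)) pred [366.42 213.02]
[[138, 63, 21], [130, 60, 21], [119, 56, 22], [112, 55, 22], [111, 55, 23], [114, 56, 25], [114, 57, 26], [115, 55, 20], [116, 53, 14], [117, 54, 22], [106, 63, 49], [80, 72, 100], [45, 79, 158], [6, 80, 188], [0, 78, 187], [23, 69, 148], [29, 49, 87], [26, 33, 45], [23, 49, 69], [39, 94, 128], [91, 139, 170], [146, 174, 190], [175, 195, 205], [216, 233, 238]]
[365.79995762 212.74263862]
```

>>> send_rows(
  steps=[
    {"dx": 0,"dy": 0,"dz": 0.03,"rx": 0,"ry": 0,"rz": 0,"grip": 1},
    {"dx": 0,"dy": 0,"dz": 0.05,"rx": 0,"ry": 0,"rz": 0,"grip": 1},
    {"dx": 0,"dy": 0,"dz": 0.05,"rx": 0,"ry": 0,"rz": 0,"grip": 1},
  ],
)

```text
clock: 12.37
tcp_pos: [0.516, -0.0822, 0.0889]
eef_rot: [-0.647, 0.762, 0.0, -0.0]
wrist_force: [0.9, -2.0, -1.7]
finger_gap: 0.0146
finger_force: 59.7
```

>>> send_rows(
  steps=[
    {"dx": 0,"dy": 0,"dz": 0.03,"rx": 0,"ry": 0,"rz": 0,"grip": 1},
    {"dx": 0,"dy": 0,"dz": 0.05,"rx": 0,"ry": 0,"rz": 0,"grip": 1},
    {"dx": 0,"dy": 0,"dz": 0.05,"rx": 0,"ry": 0,"rz": 0,"grip": 1},
  ],
)

```text
clock: 12.62
tcp_pos: [0.516, -0.0822, 0.0874]
eef_rot: [-0.647, 0.762, 0.0, -0.0]
wrist_force: [1.0, -0.6, -0.9]
finger_gap: 0.0147
finger_force: 59.7
```

>>> send_rows(
  steps=[
    {"dx": 0,"dy": 0,"dz": 0.02,"rx": 0,"ry": 0,"rz": 0,"grip": 1},
    {"dx": 0,"dy": 0,"dz": 0.04,"rx": 0,"ry": 0,"rz": 0,"grip": 1},
    {"dx": 0,"dy": 0,"dz": 0.04,"rx": 0,"ry": 0,"rz": 0,"grip": 1},
  ],
)

```text
clock: 12.87
tcp_pos: [0.516, -0.0822, 0.0863]
eef_rot: [-0.647, 0.762, 0.0, -0.0]
wrist_force: [1.4, -1.5, -0.0]
finger_gap: 0.0147
finger_force: 59.8
```

>>> send_rows(
  steps=[
    {"dx": 0,"dy": 0,"dz": 0.02,"rx": 0,"ry": 0,"rz": 0,"grip": 1},
    {"dx": 0,"dy": 0,"dz": 0.04,"rx": 0,"ry": 0,"rz": 0,"grip": 1},
    {"dx": 0,"dy": 0,"dz": 0.04,"rx": 0,"ry": 0,"rz": 0,"grip": 1},
  ],
)

```text
clock: 13.12
tcp_pos: [0.516, -0.0822, 0.085]
eef_rot: [-0.647, 0.762, 0.0, -0.0]
wrist_force: [0.9, -1.3, 0.3]
finger_gap: 0.0147
finger_force: 59.7
```

```bash
python3 - <<'E'
from bc import *
mv()
im=np.ascontiguousarray(camera("scene")[:,:,::-1]);cen(im)
t=cv2.imread("pics/g_full.png")
cv2.imwrite("pics/j.png",cv2.resize(np.hstack([t[180:230,345:385],cv2.imread("pics/i_full.png")[180:230,345:385],im[180:230,345:385]]),None,fx=6.6,fy=6.6,interpolation=cv2.INTER_CUBIC))
E
```

```text
t 13.1167 tcp [ 0.516  -0.0822  0.085 ] yaw 170.69 F [ 0.9 -1.3  0.3] gap 0.0147 ff 59.7 q6 -0.38
orange (array([366.38, 212.96]), np.float64(6.6)) pred [365.84 212.19]
blue (array([365.06, 202.56]), np.float64(50.0))
black (array([366.39, 214.92]), np.float64(4.6)) pred [366.42 213.02]
```

View pics/j.png

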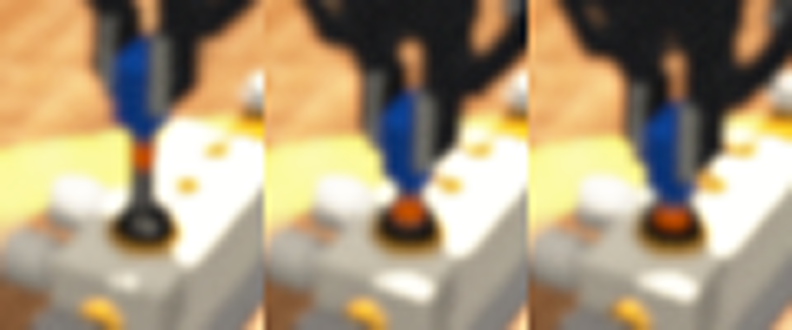

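The three frames (TCP z = .118, .090 and .085) show the stem going into the collar, with the band now level with it at (672,215). The plug is in the port, so I keep going down gently until it bottoms.

>>> send_rows(
  steps=[
    {"dx": 0,"dy": 0,"dz": 0.02,"rx": 0,"ry": 0,"rz": 0,"grip": 1},
    {"dx": 0,"dy": 0,"dz": 0.04,"rx": 0,"ry": 0,"rz": 0,"grip": 1},
    {"dx": 0,"dy": 0,"dz": 0.04,"rx": 0,"ry": 0,"rz": 0,"grip": 1},
  ],
)

```text
clock: 13.42
tcp_pos: [0.5162, -0.0822, 0.0847]
eef_rot: [-0.648, 0.762, -0.0, 0.0]
wrist_force: [-3.4, 0.3, 9.9]
finger_gap: 0.015
finger_force: 61.1
```

>>> send_rows(
  steps=[
    {"dx": 0,"dy": 0,"dz": 0.01,"rx": 0,"ry": 0,"rz": 0,"grip": 1},
    {"dx": 0,"dy": 0,"dz": 0.015,"rx": 0,"ry": 0,"rz": 0,"grip": 1},
    {"dx": 0,"dy": 0,"dz": 0.015,"rx": 0,"ry": 0,"rz": 0,"grip": 1},
  ],
)

```text
clock: 13.67
tcp_pos: [0.5162, -0.0823, 0.0847]
eef_rot: [-0.648, 0.762, -0.0, 0.0]
wrist_force: [-4.1, 1.1, 13.2]
finger_gap: 0.0148
finger_force: 61.7
```

>>> send_rows(
  steps=[
    {"dx": 0,"dy": 0.005,"dz": 0.01,"rx": 0,"ry": 0,"rz": 0,"grip": 1},
    {"dx": 0,"dy": 0.01,"dz": 0.012,"rx": 0,"ry": 0,"rz": 0,"grip": 1},
    {"dx": 0,"dy": 0.01,"dz": 0.012,"rx": 0,"ry": 0,"rz": 0,"grip": 1},
  ],
)

```text
clock: 13.92
tcp_pos: [0.5162, -0.0822, 0.0847]
eef_rot: [-0.648, 0.762, -0.001, 0.0]
wrist_force: [-3.5, 0.3, 15.7]
finger_gap: 0.0149
finger_force: 62.1
```

>>> send_rows(
  steps=[
    {"dx": 0,"dy": 0,"dz": 0.006,"rx": 0,"ry": 0,"rz": 0,"grip": 1},
    {"dx": 0,"dy": 0,"dz": 0.006,"rx": 0,"ry": 0,"rz": 0,"grip": 1},
    {"dx": 0,"dy": 0,"dz": 0.006,"rx": 0,"ry": 0,"rz": 0,"grip": 1},
    {"dx": 0,"dy": 0,"dz": 0.006,"rx": 0,"ry": 0,"rz": 0,"grip": 1},
    {"dx": 0,"dy": 0,"dz": 0.006,"rx": 0,"ry": 0,"rz": 0,"grip": 1},
    {"dx": 0,"dy": 0,"dz": 0.006,"rx": 0,"ry": 0,"rz": 0,"grip": 1},
    {"dx": 0,"dy": 0,"dz": 0.006,"rx": 0,"ry": 0,"rz": 0,"grip": 1},
    {"dx": 0,"dy": 0,"dz": 0.006,"rx": 0,"ry": 0,"rz": 0,"grip": 1},
    {"dx": 0,"dy": 0,"dz": 0.006,"rx": 0,"ry": 0,"rz": 0,"grip": 1},
    {"dx": 0,"dy": 0,"dz": 0.006,"rx": 0,"ry": 0,"rz": 0,"grip": 1},
    {"dx": 0,"dy": 0,"dz": 0.006,"rx": 0,"ry": 0,"rz": 0,"grip": 1},
    {"dx": 0,"dy": 0,"dz": 0.006,"rx": 0,"ry": 0,"rz": 0,"grip": 1},
  ],
)

```text
clock: 14.92
tcp_pos: [0.5163, -0.0823, 0.0847]
eef_rot: [-0.648, 0.762, -0.001, 0.0]
wrist_force: [-4.7, 1.6, 17.0]
finger_gap: 0.0151
finger_force: 62.3
```

>>> send_rows(
  steps=[
    {"dx": 0,"dy": 0,"dz": -0.02,"rx": 0,"ry": 0,"rz": 0,"grip": 1},
    {"dx": 0,"dy": 0,"dz": -0.02,"rx": 0,"ry": 0,"rz": 0,"grip": 0.4},
    {"dx": 0,"dy": 0,"dz": -0.02,"rx": 0,"ry": 0,"rz": 0,"grip": 0.0},
    {"dx": 0,"dy": 0,"dz": -0.02,"rx": 0,"ry": 0,"rz": 0,"grip": 0.0},
    {"dx": 0,"dy": 0,"dz": -0.02,"rx": 0,"ry": 0,"rz": 0,"grip": 0.0},
    {"dx": 0,"dy": 0,"dz": -0.02,"rx": 0,"ry": 0,"rz": 0,"grip": 0.0},
    {"dx": 0,"dy": 0,"dz": -1,"rx": 0,"ry": 0,"rz": 0,"grip": 0.0},
    {"dx": 0,"dy": 0,"dz": -2,"rx": 0,"ry": 0,"rz": 0,"grip": 0.0},
    {"dx": 0,"dy": 0,"dz": -3,"rx": 0,"ry": 0,"rz": 0,"grip": 0.0},
    {"dx": 0,"dy": 0,"dz": -3,"rx": 0,"ry": 0,"rz": 0,"grip": 0.0},
    {"dx": 0,"dy": 0,"dz": -3,"rx": 0,"ry": 0,"rz": 0,"grip": 0.0},
  ],
)

```text
clock: 15.83
tcp_pos: [0.5169, -0.0819, 0.1747]
eef_rot: [-0.647, 0.762, -0.001, 0.002]
wrist_force: [-0.8, 0.5, -0.4]
finger_gap: 0.0427
finger_force: 0.0
```

```bash
python3 - <<'E'
from bc import *
mv((.432,-.196,.17,86.5))
im=np.ascontiguousarray(camera("scene")[:,:,::-1]);cv2.imwrite("pics/k_full.png",im)
b,g,r=[im[...,i].astype(float) for i in range(3)]
bl=(b>1.4*r+10)&(b>50); orr=(r>1.6*g+15)&(b<100)
for y in range(182,222): print(y,"".join("B" if bl[y,x] else "O" if orr[y,x] else "#" if max(im[y,x])<90 else "." for x in range(352,382)))
for d in (16,22,28.6):
  z=.06-d/1000
  print(d,"tabtop",proj("scene",(.516,-.0822,z+.077)).round(1),"flange low front",proj("scene",(.516-.0115*.33,-.0822+.0115*.94,z+.042)).round(1),"band mid front",proj("scene",(.516-.007*.33,-.0822+.007*.94,z+.03)).round(1))
E
```

```text
t 15.8333 tcp [ 0.5169 -0.0819  0.1747] yaw 170.69 F [-0.8  0.5 -0.4] gap 0.0427 ff 0.0 q6 -0.38
d [4.21, 2.18, 0.14] r [-0.02, 0.04, 16.84]
182 ..............................
183 ..............................
184 ..............................
185 ..............................
186 ..............................
187 ..............................
188 ..............................
189 ..............................
190 ..............................
191 ..............................
192 ..............................
193 ..............................
194 ..............................
195 ...............BB.............
196 ..............BBBBB...........
197 ..............BBBBBB..........
198 .............BBBBBBB..........
199 ............BBBBBBB...........
200 ...........BBBBBBBB...........
201 ............BBBBBBB...........
202 ............BBBBBBB...........
203 ............BBBBBBB...........
204 ............BBBBBBB...........
205 ............BBBBBB............
206 ............BBBBBB............
207 ............BBBBBB............
208 ............BBBBBB............
209 .............BBBB.............
210 ...............B..............
211 ..............................
212 ............OOOOO.............
213 ............OOOOOO............
214 ...........#OOOOOO#...........
215 ...........#######............
216 ............#####.............
217 ..............................
218 ..............................
219 ..............................
220 ..............................
221 ..............................
16 tabtop [366.6 193.6] flange low front [365.9 207.1] band mid front [365.9 209.9]
22 tabtop [366.5 195.6] flange low front [365.9 209. ] band mid front [365.8 211.7]
28.6 tabtop [366.4 197.7] flange low front [365.8 211. ] band mid front [365.7 213.7]
```

The tab top is at row ~197, the flange at ~210.5 and the band at 212–214, which gives a depth of about 27 mm. To check it, I'll touch the tab's top with shut fingers, which measures its height directly.

>>> send_rows(
  steps=[
    {"dx": 0,"dy": 0,"dz": 0,"rx": 0,"ry": 0,"rz": 0,"grip": 1},
    {"dx": 0,"dy": 0,"dz": 0,"rx": 0,"ry": 0,"rz": 0,"grip": 1},
    {"dx": 0,"dy": 0,"dz": 0,"rx": 0,"ry": 0,"rz": 0,"grip": 1},
    {"dx": 0,"dy": 0,"dz": 0,"rx": 0,"ry": 0,"rz": 0,"grip": 1},
    {"dx": 0,"dy": 0,"dz": 0.8,"rx": 0,"ry": 0,"rz": 0,"grip": 1},
    {"dx": 0,"dy": 0,"dz": 1.5,"rx": 0,"ry": 0,"rz": 0,"grip": 1},
    {"dx": 0,"dy": 0,"dz": 1.9,"rx": 0,"ry": 0,"rz": 0,"grip": 1},
    {"dx": 0,"dy": 0,"dz": 1.95,"rx": 0,"ry": 0,"rz": 0,"grip": 1},
    {"dx": 0,"dy": 0,"dz": 1.95,"rx": 0,"ry": 0,"rz": 0,"grip": 1},
  ],
  squeeze=30,
)

```text
clock: 16.63
tcp_pos: [0.5153, -0.0823, 0.1137]
eef_rot: [-0.647, 0.762, 0.0, -0.001]
wrist_force: [0.1, -0.0, 1.2]
finger_gap: -0.0003
finger_force: 0.0
```

>>> send_rows(
  steps=[
    {"dx": 0,"dy": 0,"dz": 0.03,"rx": 0,"ry": 0,"rz": 0,"grip": 1},
    {"dx": 0,"dy": 0,"dz": 0.06,"rx": 0,"ry": 0,"rz": 0,"grip": 1},
    {"dx": 0,"dy": 0,"dz": 0.09,"rx": 0,"ry": 0,"rz": 0,"grip": 1},
    {"dx": 0,"dy": 0,"dz": 0.09,"rx": 0,"ry": 0,"rz": 0,"grip": 1},
  ],
)

```text
clock: 16.97
tcp_pos: [0.5161, -0.0821, 0.1123]
eef_rot: [-0.647, 0.762, -0.0, 0.0]
wrist_force: [0.5, 0.1, -0.7]
finger_gap: 0.0001
finger_force: 0.0
```

>>> send_rows(
  steps=[
    {"dx": 0,"dy": 0,"dz": 0.03,"rx": 0,"ry": 0,"rz": 0,"grip": 1},
    {"dx": 0,"dy": 0,"dz": 0.06,"rx": 0,"ry": 0,"rz": 0,"grip": 1},
    {"dx": 0,"dy": 0,"dz": 0.06,"rx": 0,"ry": 0,"rz": 0,"grip": 1},
  ],
)

```text
clock: 17.22
tcp_pos: [0.5157, -0.0821, 0.11]
eef_rot: [-0.647, 0.762, 0.0, 0.0]
wrist_force: [-0.1, 0.3, 0.3]
finger_gap: -0.0001
finger_force: 0.0
```

>>> send_rows(
  steps=[
    {"dx": 0,"dy": 0,"dz": 0.02,"rx": 0,"ry": 0,"rz": 0,"grip": 1},
    {"dx": 0,"dy": 0,"dz": 0.05,"rx": 0,"ry": 0,"rz": 0,"grip": 1},
    {"dx": 0,"dy": 0,"dz": 0.05,"rx": 0,"ry": 0,"rz": 0,"grip": 1},
  ],
)

```text
clock: 17.47
tcp_pos: [0.516, -0.0822, 0.1086]
eef_rot: [-0.647, 0.762, -0.0, 0.0]
wrist_force: [-0.7, -0.4, 1.6]
finger_gap: -0.0001
finger_force: 0.6
```

>>> send_rows(
  steps=[
    {"dx": 0,"dy": 0,"dz": 0.03,"rx": 0,"ry": 0,"rz": 0,"grip": 1},
    {"dx": 0,"dy": 0,"dz": 0.05,"rx": 0,"ry": 0,"rz": 0,"grip": 1},
    {"dx": 0,"dy": 0,"dz": 0.05,"rx": 0,"ry": 0,"rz": 0,"grip": 1},
  ],
)

```text
clock: 17.72
tcp_pos: [0.5172, -0.0823, 0.1085]
eef_rot: [-0.648, 0.762, -0.001, 0.001]
wrist_force: [-1.0, -0.1, 9.6]
finger_gap: 0.0001
finger_force: 5.2
```

>>> send_rows(
  steps=[
    {"dx": 0,"dy": 0,"dz": 0.02,"rx": 0,"ry": 0,"rz": 0,"grip": 1},
    {"dx": 0,"dy": 0,"dz": 0.02,"rx": 0,"ry": 0,"rz": 0,"grip": 1},
    {"dx": 0,"dy": 0,"dz": 0.02,"rx": 0,"ry": 0,"rz": 0,"grip": 1},
    {"dx": 0,"dy": 0,"dz": 0.02,"rx": 0,"ry": 0,"rz": 0,"grip": 1},
    {"dx": 0,"dy": 0,"dz": 0.02,"rx": 0,"ry": 0,"rz": 0,"grip": 1},
    {"dx": 0,"dy": 0,"dz": 0.02,"rx": 0,"ry": 0,"rz": 0,"grip": 1},
    {"dx": 0,"dy": 0,"dz": 0.02,"rx": 0,"ry": 0,"rz": 0,"grip": 1},
    {"dx": 0,"dy": 0,"dz": 0.02,"rx": 0,"ry": 0,"rz": 0,"grip": 1},
  ],
)

```text
clock: 18.38
tcp_pos: [0.5177, -0.0822, 0.1084]
eef_rot: [-0.648, 0.762, -0.001, 0.001]
wrist_force: [-1.0, -0.7, 12.5]
finger_gap: 0.0001
finger_force: 6.5
```

Bottomed firmly at a depth of about 28.5 mm. Now I'll rise and go to the lever.

>>> send_rows(
  steps=[
    {"dx": 0,"dy": 0,"dz": -0.5,"rx": 0,"ry": 0,"rz": 0,"grip": 1},
    {"dx": 0,"dy": 0,"dz": -1.5,"rx": 0,"ry": 0,"rz": 0,"grip": 0.5},
    {"dx": 0,"dy": 0,"dz": -2.4,"rx": 0,"ry": 0,"rz": 0,"grip": 0.1},
    {"dx": 0,"dy": 0,"dz": -2.4,"rx": 0,"ry": 0,"rz": 0,"grip": 0.1},
    {"dx": 0,"dy": 0,"dz": -2.4,"rx": 0,"ry": 0,"rz": 0,"grip": 0.1},
    {"dx": 0,"dy": 0,"dz": -2.4,"rx": 0,"ry": 0,"rz": 0,"grip": 0.1},
  ],
)

```text
clock: 18.88
tcp_pos: [0.5154, -0.0821, 0.1781]
eef_rot: [-0.647, 0.762, 0.0, 0.0]
wrist_force: [0.3, -0.2, -0.9]
finger_gap: 0.0385
finger_force: 0.0
```

```bash
python3 - <<'E'
from h import *
mv((.4315,-.194,.17,86),(.4315,-.194,.12,86))
E
```

```text
t 18.8833 tcp [ 0.5154 -0.0821  0.1781] yaw 170.67 F [ 0.3 -0.2 -0.9] gap 0.0385 ff 0.0 q6 -0.38
d [4.13, 2.16, 0.27] r [0.01, 0.0, 16.93]
d [4.14, 2.16, 1.94] r [0.01, 0.0, 16.93]
```

>>> send_rows(
  steps=[
    {"dx": 1,"dy": 0.5,"dz": 0,"rx": 0,"ry": 0,"rz": 2,"grip": 0.1},
    {"dx": 2,"dy": 1,"dz": 0,"rx": 0,"ry": 0,"rz": 4,"grip": 0.1},
    {"dx": 3,"dy": 1.5,"dz": 0,"rx": 0,"ry": 0,"rz": 6,"grip": 0.1},
    {"dx": 4.13,"dy": 2.16,"dz": 0.3,"rx": 0,"ry": 0,"rz": 8,"grip": 0.1},
    {"dx": 4.13,"dy": 2.16,"dz": 0.3,"rx": 0,"ry": 0,"rz": 16.9,"grip": 0.1},
    {"dx": 4.13,"dy": 2.16,"dz": 0.3,"rx": 0,"ry": 0,"rz": 16.9,"grip": 0.1},
    {"dx": 4.13,"dy": 2.16,"dz": 0.3,"rx": 0,"ry": 0,"rz": 16.9,"grip": 0.1},
    {"dx": 4.13,"dy": 2.16,"dz": 0.3,"rx": 0,"ry": 0,"rz": 16.9,"grip": 0.1},
    {"dx": 4.13,"dy": 2.16,"dz": 0.3,"rx": 0,"ry": 0,"rz": 16.9,"grip": 0.1},
    {"dx": 4.13,"dy": 2.16,"dz": 0.3,"rx": 0,"ry": 0,"rz": 16.9,"grip": 0.1},
    {"dx": 4.13,"dy": 2.16,"dz": 0.3,"rx": 0,"ry": 0,"rz": 16.9,"grip": 0.1},
    {"dx": 4.13,"dy": 2.16,"dz": 1.95,"rx": 0,"ry": 0,"rz": 16.9,"grip": 0.1},
    {"dx": 4.13,"dy": 2.16,"dz": 1.95,"rx": 0,"ry": 0,"rz": 16.9,"grip": 0.1},
    {"dx": 4.13,"dy": 2.16,"dz": 1.95,"rx": 0,"ry": 0,"rz": 16.9,"grip": 0.1},
  ],
)

```text
clock: 20.05
tcp_pos: [0.4289, -0.1937, 0.1169]
eef_rot: [0.032, 0.999, 0.0, -0.004]
wrist_force: [-0.1, -0.6, -0.1]
finger_gap: 0.0387
finger_force: 0.0
```

```bash
python3 - <<'E'
from h import *
mv((.4315,-.194,.037,86))
E
```

```text
t 20.05 tcp [ 0.4289 -0.1937  0.1169] yaw 86.31 F [-0.1 -0.6 -0.1] gap 0.0387 ff 0.0 q6 -1.63
d [-0.11, -0.0, 2.66] r [0.0, -0.09, 0.06]
```

>>> send_rows(
  steps=[
    {"dx": -0.1,"dy": 0,"dz": 0.9,"rx": 0,"ry": 0,"rz": 0,"grip": 0.1},
    {"dx": -0.1,"dy": 0,"dz": 1.8,"rx": 0,"ry": 0,"rz": 0,"grip": 0.1},
    {"dx": -0.1,"dy": 0,"dz": 2.66,"rx": 0,"ry": 0,"rz": 0,"grip": 0.1},
    {"dx": -0.1,"dy": 0,"dz": 2.66,"rx": 0,"ry": 0,"rz": 0,"grip": 0.1},
    {"dx": -0.1,"dy": 0,"dz": 2.66,"rx": 0,"ry": 0,"rz": 0,"grip": 0.38},
    {"dx": -0.1,"dy": 0,"dz": 2.66,"rx": 0,"ry": 0,"rz": 0,"grip": 0.38},
    {"dx": -0.1,"dy": 0,"dz": 2.66,"rx": 0,"ry": 0,"rz": 0,"grip": 0.38},
  ],
)

```text
clock: 20.63
tcp_pos: [0.4362, -0.1943, 0.042]
eef_rot: [0.033, 0.999, -0.0, 0.001]
wrist_force: [0.1, 0.2, -1.3]
finger_gap: 0.0264
finger_force: 0.0
```

```bash
python3 - <<'E'
from h import *
H=np.array([.507,-.2])
w=[]
for a in (86,100,115,130,145,160,172,178,182,186):
    t=np.radians(a+90); w.append((*(H+.075*np.array([np.cos(t),np.sin(t)])),.037,a))
mv(*w)
E
```

```text
t 20.6333 tcp [ 0.4362 -0.1943  0.042 ] yaw 86.26 F [ 0.1  0.2 -1.3] gap 0.0264 ff 0.0 q6 -1.63
d [0.13, -0.03, 0.17] r [-0.0, 0.03, 0.05]
d [0.06, -0.63, 0.17] r [-0.01, 0.03, -2.75]
d [-0.18, -1.24, 0.17] r [-0.01, 0.03, -5.75]
d [-0.56, -1.77, 0.17] r [-0.01, 0.03, -8.75]
d [-1.07, -2.17, 0.17] r [-0.02, 0.03, -11.75]
d [-1.67, -2.44, 0.17] r [-0.02, 0.03, -14.75]
d [-2.18, -2.53, 0.17] r [-0.03, 0.02, -17.15]
d [-2.44, -2.54, 0.17] r [-0.03, 0.02, -18.35]
d [-2.62, -2.52, 0.17] r [-0.03, 0.02, -19.15]
d [-2.79, -2.5, 0.17] r [-0.03, 0.02, -19.95]
```

>>> send_rows(
  steps=[
    {"dx": 0.1,"dy": -0.3,"dz": 0.1,"rx": 0,"ry": 0,"rz": -1.3,"grip": 0.38},
    {"dx": 0.06,"dy": -0.63,"dz": 0.15,"rx": 0,"ry": 0,"rz": -2.75,"grip": 0.38},
    {"dx": -0.04,"dy": -0.95,"dz": 0.15,"rx": 0,"ry": 0,"rz": -4.2,"grip": 0.38},
    {"dx": -0.18,"dy": -1.24,"dz": 0.15,"rx": 0,"ry": 0,"rz": -5.75,"grip": 0.38},
    {"dx": -0.36,"dy": -1.52,"dz": 0.15,"rx": 0,"ry": 0,"rz": -7.2,"grip": 0.38},
    {"dx": -0.56,"dy": -1.77,"dz": 0.15,"rx": 0,"ry": 0,"rz": -8.75,"grip": 0.38},
    {"dx": -0.8,"dy": -1.98,"dz": 0.15,"rx": 0,"ry": 0,"rz": -10.2,"grip": 0.38},
    {"dx": -1.07,"dy": -2.17,"dz": 0.15,"rx": 0,"ry": 0,"rz": -11.75,"grip": 0.38},
    {"dx": -1.36,"dy": -2.32,"dz": 0.15,"rx": 0,"ry": 0,"rz": -13.2,"grip": 0.38},
    {"dx": -1.67,"dy": -2.44,"dz": 0.15,"rx": 0,"ry": 0,"rz": -14.75,"grip": 0.38},
    {"dx": -1.92,"dy": -2.5,"dz": 0.15,"rx": 0,"ry": 0,"rz": -16,"grip": 0.38},
    {"dx": -2.18,"dy": -2.53,"dz": 0.15,"rx": 0,"ry": 0,"rz": -17.1,"grip": 0.38},
    {"dx": -2.3,"dy": -2.54,"dz": 0.15,"rx": 0,"ry": 0,"rz": -17.7,"grip": 0.38},
    {"dx": -2.3,"dy": -2.54,"dz": 0.15,"rx": 0,"ry": 0,"rz": -17.7,"grip": 0.38},
  ],
)

```text
clock: 21.8
tcp_pos: [0.4997, -0.2751, 0.0372]
eef_rot: [-0.675, 0.738, -0.001, 0.001]
wrist_force: [0.9, -0.4, -0.6]
finger_gap: 0.0267
finger_force: 0.0
```

>>> send_rows(
  steps=[
    {"dx": 0,"dy": -0.08,"dz": 0,"rx": 0,"ry": 0,"rz": -0.3,"grip": 0.38},
    {"dx": 0,"dy": -0.15,"dz": 0,"rx": 0,"ry": 0,"rz": -0.3,"grip": 0.38},
    {"dx": 0,"dy": -0.15,"dz": 0,"rx": 0,"ry": 0,"rz": -0.3,"grip": 0.38},
  ],
)

```text
clock: 22.05
tcp_pos: [0.5034, -0.2753, 0.0367]
eef_rot: [-0.682, 0.731, -0.001, 0.0]
wrist_force: [-0.9, 0.1, 0.7]
finger_gap: 0.0262
finger_force: 0.3
```

>>> send_rows(
  steps=[
    {"dx": 0,"dy": -0.06,"dz": 0,"rx": 0,"ry": 0,"rz": 0,"grip": 0.38},
    {"dx": 0,"dy": -0.1,"dz": 0,"rx": 0,"ry": 0,"rz": 0,"grip": 0.38},
    {"dx": 0,"dy": -0.1,"dz": 0,"rx": 0,"ry": 0,"rz": 0,"grip": 0.38},
  ],
)

```text
clock: 22.3
tcp_pos: [0.5054, -0.2753, 0.0357]
eef_rot: [-0.683, 0.731, 0.001, -0.0]
wrist_force: [-3.7, 0.2, 2.2]
finger_gap: 0.0263
finger_force: 2.0
```

>>> send_rows(
  steps=[
    {"dx": 0,"dy": -0.05,"dz": 0,"rx": 0,"ry": 0,"rz": 0,"grip": 0.38},
    {"dx": 0,"dy": -0.06,"dz": 0,"rx": 0,"ry": 0,"rz": 0,"grip": 0.38},
    {"dx": 0,"dy": -0.06,"dz": 0,"rx": 0,"ry": 0,"rz": 0,"grip": 0.38},
  ],
)

```text
clock: 22.55
tcp_pos: [0.5054, -0.2752, 0.0352]
eef_rot: [-0.683, 0.731, 0.002, -0.001]
wrist_force: [-9.6, 0.3, 6.1]
finger_gap: 0.0268
finger_force: 4.2
```

The lever is at its stop. I'll back off, rise and move clear.

>>> send_rows(
  steps=[
    {"dx": 0,"dy": 0.24,"dz": 0,"rx": 0,"ry": 0,"rz": 0,"grip": 0.3},
    {"dx": 0,"dy": 0.24,"dz": 0,"rx": 0,"ry": 0,"rz": 0,"grip": 0.1},
    {"dx": 0,"dy": 0.2,"dz": 0,"rx": 0,"ry": 0,"rz": 0,"grip": 0.1},
    {"dx": 0,"dy": 0.2,"dz": -1,"rx": 0,"ry": 0,"rz": 0,"grip": 0.1},
    {"dx": 0,"dy": 0.2,"dz": -2,"rx": 0,"ry": 0,"rz": 0,"grip": 0.1},
    {"dx": 0,"dy": 0.2,"dz": -3.3,"rx": 0,"ry": 0,"rz": 0,"grip": 0.1},
    {"dx": 3,"dy": 0.2,"dz": -5,"rx": 0,"ry": 0,"rz": 0,"grip": 0.1},
    {"dx": 5,"dy": 0.2,"dz": -5,"rx": 0,"ry": 0,"rz": 0,"grip": 0.1},
    {"dx": 5,"dy": 0.2,"dz": -5,"rx": 0,"ry": 0,"rz": 0,"grip": 0.1},
    {"dx": 5,"dy": 0.2,"dz": -5,"rx": 0,"ry": 0,"rz": 0,"grip": 0.1},
    {"dx": 5,"dy": 0.2,"dz": -5,"rx": 0,"ry": 0,"rz": 0,"grip": 0.1},
    {"dx": 5,"dy": 0.2,"dz": -5,"rx": 0,"ry": 0,"rz": 0,"grip": 0.1},
  ],
)

```text
clock: 23.55
tcp_pos: [0.4921, -0.4267, 0.1857]
eef_rot: [-0.682, 0.731, -0.001, 0.0]
wrist_force: [-1.3, -0.6, -1.6]
finger_gap: 0.0382
finger_force: 0.0
```

```bash
python3 - <<'E'
from h import *
mv()
im=np.ascontiguousarray(camera("scene")[:,:,::-1])
b,g,r=[im[...,i].astype(float) for i in range(3)]
red=(r>2.2*g+20)&(r>2.2*b);bl=(b>1.4*r+10)&(b>50)
y,x=np.nonzero(red[165:200,375:425]);c=(x.mean()+375,y.mean()+165);print("sleeve",c,len(x),atz("scene",c,.056))
for a in (0,.1,.2):
    t=np.radians(266)-a; p=(.507+.075*np.cos(t),-.2+.075*np.sin(t),.056);print(a,proj("scene",p))
y,x=np.nonzero(bl[190:215,355:380]);print("blue",x.mean()+355,y.mean()+190,y.min()+190,y.max()+190)
E
```

```text
t 23.55 tcp [ 0.4921 -0.4267  0.1857] yaw 176.02 F [-1.3 -0.6 -1.6] gap 0.0382 ff 0.0 q6 0.35
sleeve (np.float64(394.75), np.float64(181.22058823529412)) 68 [ 0.50132757 -0.28346546  0.056     ]
0 [393.70988226 182.47432654]
0.1 [395.94113039 183.12424149]
0.2 [398.06987048 183.88075177]
blue 367.02127659574467 202.63829787234042 196 209
```

```bash
python3 -c "
from plant import *
print(hand_in())"
```

```text
the job is handed in; nothing more can be done
None
```

The job is handed in, but no verdict came back: I turned the lever across to its stop, pushed the plug in until it bottomed about 28.5 mm deep and held it there at about 17 N, then let go and turned the lever back to its in-line stop.

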